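Clamp up a wine box end panel

TASK

Clamp up the end panel of a wine box. First clear the scraper off the clamping board and slide it, blade first, into the slot of the blade guard on its rest until it is fully home; then lay every 120 mm slat (there are three or four; the shorter and the longer one stay out of the clamp) flat and side by side on the board, tight against the fence and each other and with their ends flush against the end stop. Last, with all of them lying in the clamp, push the sliding jaw up tight against them; do not knock the glasses and bottles about.

Things in the scene. Friction and masses are not known exactly. Their poses are not given: they have to be found in the camera images.
- slat_a: loose pale-wood slat 120 mm long (its x axis), 40 mm wide (y) and 16 mm thick (z); origin at its centre; lies flat on the bench at the right, place and yaw vary. One of the full-size slats for the panel; three or four of them are there, an absent one reads None
- slat_b: loose pale-wood slat 120 mm long (its x axis), 40 mm wide (y) and 16 mm thick (z); origin at its centre; lies flat on the bench at the right, place and yaw vary. One of the full-size slats for the panel; three or four of them are there, an absent one reads None
- slat_c: loose pale-wood slat 120 mm long (its x axis), 40 mm wide (y) and 16 mm thick (z); origin at its centre; lies flat on the bench at the right, place and yaw vary. One of the full-size slats for the panel; three or four of them are there, an absent one reads None
- slat_d: loose pale-wood slat 120 mm long (its x axis), 40 mm wide (y) and 16 mm thick (z); origin at its centre; lies flat on the bench at the right, place and yaw vary. One of the full-size slats for the panel; three or four of them are there, an absent one reads None
- short_a: loose pale-wood slat 95 mm long (its x axis), 40 mm wide (y) and 16 mm thick (z); origin at its centre; lies flat on the bench at the right, place and yaw vary. A too-short look-alike, not for this panel
- long_a: loose pale-wood slat 145 mm long (its x axis), 40 mm wide (y) and 16 mm thick (z); origin at its centre; lies flat on the bench at the right, place and yaw vary. A too-long look-alike, not for this panel
- clamp: clamping board fixed on the bench, left: plywood base 220 (x) by 310 (y) by 18 mm, its flat top is the bed; origin: centre of underside. Wooden fence along x on its left: inner face at y = +125 mm, 190 mm long, 24 mm above the bed. Wooden end stop along y at its far end: inner face at x = +75 mm, from the fence 220 mm to -y, 20 mm above the bed. Near (-x) end open. Place and yaw vary
- corner (a point): inside corner on the bed where the inner faces of fence and end stop meet; axes as the board's: +x goes through the end stop, +y through the fence, z up. A 120 mm slat seated in the corner has its centre at x = -60, y = -20, z = +8 mm from here; the next ones 40 mm farther to -y each
- jaw (a joint): sliding wooden jaw of the board, a bar 130 mm long (x), 30 mm wide (y), 20 mm high, parallel to the fence, sliding on the bed along y. Value in m: 0 = drawn fully back, growing towards the fence; gap to the fence = 0.220 - value; limit 0.150. About 4 N of friction; stays where it is left; starts partly closed
- jaw_face (a point): bottom middle, on the bed, of the jaw's clamping face (the face that looks to the fence, +y); axes as the board's
- jaw_grip (a point): grip point of the jaw's black grip, an upright block 60 mm (x) by 22 mm (y) on the middle of the jaw, from 20 to 54 mm above the bed; this point is on its centre line 42 mm above the bed. Pinch it from above across y to slide the jaw either way; axes as the board's
- scraper: loose flush scraper, 0.25 kg, lying flat on the board's bed at the start: steel plate 4 mm thick, underside flat throughout; blade 50 mm wide (y) from x = 0 to its edge at x = +65 mm; wooden grip on top, 28 mm wide, from x = 0 back to -100 mm, top 28 mm above the underside. Origin: underside at the shoulder, below the grip's front end; +x points over the blade. Balances at x = -15 mm
- guard: wooden scraper rest fixed on the bench near the middle: board 185 (x) by 100 (y) by 10 mm thick, with the blade guard on its far end, a cap 80 mm long (x), 100 mm wide, top 32 mm above the bench. Origin: centre of the board's underside; the slot under the cap opens to -x, towards the robot. Place and yaw vary
- guard_mouth (a point): middle of the bottom edge of the slot mouth, on the rest board's surface; axes as the rest's, +x leads into the slot. Slot 60 mm wide, 11 mm high, 80 mm deep; its floor is the board's surface, which runs on 105 mm before the mouth. The scraper is fully home when its grip's front end meets the cap, its origin at this point
- glass_1: wine glass, 200 mm tall; bystander, origin at the centre of its underside
- glass_2: wine glass, 200 mm tall; bystander, origin at the centre of its underside
- wine_bottle: standing wine bottle, 75 mm across, 300 mm tall; bystander, origin at the centre of its underside
- glue_bottle: standing white glue bottle, 56 mm across, 150 mm tall; bystander, origin at the centre of its underside

How it is judged:
On the way, in this order (a step that is already met when the one before it is completed fails the run):
1. the scraper is fully home in the blade guard (x of scraper in the frame of guard_mouth between -0.007 and 0.004 m and y of scraper in the frame of guard_mouth between -0.009 and 0.009 m and z of scraper in the frame of guard_mouth between -0.003 and 0.005 m and angle between the x axis of scraper and the x axis of guard_mouth, either way round below 0.12 rad), for 0.2 s.
2. every 120 mm slat lies flat on the bed between fence and jaw (x of slat_a in the frame of corner between -0.11 and -0.055 m and y of slat_a in the frame of corner between -0.22 and -0.015 m and z of slat_a in the frame of corner between 0.004 and 0.0125 m and x of slat_b in the frame of corner between -0.11 and -0.055 m and y of slat_b in the frame of corner between -0.22 and -0.015 m and z of slat_b in the frame of corner between 0.004 and 0.0125 m and x of slat_c in the frame of corner between -0.11 and -0.055 m and y of slat_c in the frame of corner between -0.22 and -0.015 m and z of slat_c in the frame of corner between 0.004 and 0.0125 m and x of slat_d in the frame of corner between -0.11 and -0.055 m and y of slat_d in the frame of corner between -0.22 and -0.015 m and z of slat_d in the frame of corner between 0.004 and 0.0125 m), for 0.2 s.
At the end, for the whole second after the job is handed in: Scraper grip within 7 mm of the guard; each 120 mm slat flat on the bed, square within 2 deg, within 3 mm of the end stop; packed on the fence within 2.8 mm (fourth: 4.9); jaw within 2.8 mm of the outermost; odd lengths off the board; all at rest (all of step 1 and x of slat_a in the frame of corner between -0.063 and -0.0575 m and z of slat_a in the frame of corner between 0.005 and 0.0115 m and angle between the x axis of each of slat_a, slat_b, slat_c, slat_d and the x axis of corner, either way round below 0.035 rad and x of slat_b in the frame of corner between -0.063 and -0.0575 m and z of slat_b in the frame of corner between 0.005 and 0.0115 m and x of slat_c in the frame of corner between -0.063 and -0.0575 m and z of slat_c in the frame of corner between 0.005 and 0.0115 m and x of slat_d in the frame of corner between -0.063 and -0.0575 m and z of slat_d in the frame of corner between 0.005 and 0.0115 m and (y of slat_a in the frame of corner between -0.0228 and -0.0172 m or (y of slat_a in the frame of corner between -0.0635 and -0.0565 m and (y of slat_b in the frame of corner between -0.0228 and -0.0172 m or y of slat_c in the frame of corner between -0.0228 and -0.0172 m or y of slat_d in the frame of corner between -0.0228 and -0.0172 m)) or (y of slat_a in the frame of corner between -0.1042 and -0.0958 m and (y of slat_b in the frame of corner between -0.0635 and -0.0565 m or y of slat_c in the frame of corner between -0.0635 and -0.0565 m or y of slat_d in the frame of corner between -0.0635 and -0.0565 m)) or (y of slat_a in the frame of corner between -0.1449 and -0.1351 m and (y of slat_b in the frame of corner between -0.1042 and -0.0958 m or y of slat_c in the frame of corner between -0.1042 and -0.0958 m or y of slat_d in the frame of corner between -0.1042 and -0.0958 m))) and (y of slat_b in the frame of corner between -0.0228 and -0.0172 m or (y of slat_b in the frame of corner between -0.0635 and -0.0565 m and (y of slat_a in the frame of corner between -0.0228 and -0.0172 m or y of slat_c in the frame of corner between -0.0228 and -0.0172 m or y of slat_d in the frame of corner between -0.0228 and -0.0172 m)) or (y of slat_b in the frame of corner between -0.1042 and -0.0958 m and (y of slat_a in the frame of corner between -0.0635 and -0.0565 m or y of slat_c in the frame of corner between -0.0635 and -0.0565 m or y of slat_d in the frame of corner between -0.0635 and -0.0565 m)) or (y of slat_b in the frame of corner between -0.1449 and -0.1351 m and (y of slat_a in the frame of corner between -0.1042 and -0.0958 m or y of slat_c in the frame of corner between -0.1042 and -0.0958 m or y of slat_d in the frame of corner between -0.1042 and -0.0958 m))) and (y of slat_c in the frame of corner between -0.0228 and -0.0172 m or (y of slat_c in the frame of corner between -0.0635 and -0.0565 m and (y of slat_a in the frame of corner between -0.0228 and -0.0172 m or y of slat_b in the frame of corner between -0.0228 and -0.0172 m or y of slat_d in the frame of corner between -0.0228 and -0.0172 m)) or (y of slat_c in the frame of corner between -0.1042 and -0.0958 m and (y of slat_a in the frame of corner between -0.0635 and -0.0565 m or y of slat_b in the frame of corner between -0.0635 and -0.0565 m or y of slat_d in the frame of corner between -0.0635 and -0.0565 m)) or (y of slat_c in the frame of corner between -0.1449 and -0.1351 m and (y of slat_a in the frame of corner between -0.1042 and -0.0958 m or y of slat_b in the frame of corner between -0.1042 and -0.0958 m or y of slat_d in the frame of corner between -0.1042 and -0.0958 m))) and (y of slat_d in the frame of corner between -0.0228 and -0.0172 m or (y of slat_d in the frame of corner between -0.0635 and -0.0565 m and (y of slat_a in the frame of corner between -0.0228 and -0.0172 m or y of slat_b in the frame of corner between -0.0228 and -0.0172 m or y of slat_c in the frame of corner between -0.0228 and -0.0172 m)) or (y of slat_d in the frame of corner between -0.1042 and -0.0958 m and (y of slat_a in the frame of corner between -0.0635 and -0.0565 m or y of slat_b in the frame of corner between -0.0635 and -0.0565 m or y of slat_c in the frame of corner between -0.0635 and -0.0565 m)) or (y of slat_d in the frame of corner between -0.1449 and -0.1351 m and (y of slat_a in the frame of corner between -0.1042 and -0.0958 m or y of slat_b in the frame of corner between -0.1042 and -0.0958 m or y of slat_c in the frame of corner between -0.1042 and -0.0958 m))) and (y of slat_a in the frame of jaw_face between 0.018 and 0.0228 m or y of slat_b in the frame of jaw_face between 0.018 and 0.0228 m or y of slat_c in the frame of jaw_face between 0.018 and 0.0228 m or y of slat_d in the frame of jaw_face between 0.018 and 0.0228 m) and (horizontal distance between short_a and clamp above 0.21 m or height (world z) of short_a below 0.015 m) and (horizontal distance between long_a and clamp above 0.21 m or height (world z) of long_a below 0.015 m) and linear speed of each of slat_a, slat_b, slat_c, slat_d, scraper below 0.02 m/s); the robot touches nothing.
It fails at once if a wine glass, the wine bottle or the glue bottle is knocked over or pushed away (tilted beyond 0.4 rad or moved more than 60 mm) (angle between any of glass_1, glass_2, wine_bottle, glue_bottle's own z axis and vertical above 0.4 rad or distance of any of glass_1, glass_2, wine_bottle, glue_bottle from where it was at the start of the episode above 0.06 m).
Of slat_a, slat_b, slat_c, slat_d only 3 to 4 are there at a start; the rules pass over those that are not, and their reading is None.
At some moment in a run one of slat_a, slat_b, slat_c, slat_d may be knocked a few centimetres aside while the robot is not near it.
Once in a run the grip may slacken for a moment while it holds something.
It also fails if it takes over 210 s, if anything falls off the work surface, if the arm or the gripper's body presses on something with over 40 N, if the wrist force passes 120 N, or if a joint passes its speed limit or range.

ROBOT

A 7-joint arm with a two-finger parallel gripper is mounted at the origin on the work surface. World frame = base frame: x ahead of the robot, y to its left, z up, the work surface at z = 0. Lengths are in m, angles in rad, forces in N, time in s.
With the tool pointing down it reaches from about 0.425 to 0.875 m from the base axis. Payload 4.7 kg.
Tool frame: the origin (TCP) lies between the finger pads; the fingertips stand 19 mm ahead of it and the grasp point (between the pads) is the TCP (ctrl.tip_extent is the distance from the TCP to the fingertips, in m); z points along the fingers, y is the line along which they close (so a half turn about z gives the same grasp; the last joint's range is limited). The gripper opens to 87 mm and grips with 3 to 60 N. Pads are 19 mm wide; open, the fingers measure 117 mm over their backs; the gripper's body (75 mm by 190 mm) begins 51 mm behind the grasp point.
Start: joints at [1.309, 0.321, -0.07, 1.45, 0.023, 1.371, -0.057], TCP at [0.177, -0.625, 0.242] pointing down, gripper open.
Joint ranges: [-2.86, 2.86], [-0.3, 2.09], [-1.38, 1.24], [0.06, 2.45], [-1.56, 4.7], [0.09, 2.05], [-2.69, 2.69]. Speed limits (rad/s): [2.57, 2.57, 3.14, 3.14, 3.14, 3.14, 3.14].

INTERFACE

Orientations are given as a rotation vector (axis times angle).
In Python, from bench import ctrl gives the robot as it stands.
- The arm moves only by the shell command python3 -m crank 'ROWS' [OPENING] [FORCE]. ROWS is JSON, a list of rows, each an object of numbers: "tx", "ty", "tz": the shift along the tool's x, y, z in mm; "turn": the turn about the tool's z in units of 5 degrees (1.0 is 5 degrees). In form: [{"tx": .., "ty": .., "tz": .., "turn": ..}, ...]. A call has 1 to 5 rows; each row is the pose to reach, as a shift and turn from the pose commanded when the call began, along the tool's axes at that moment; what a row does not reach only later rows make up. A row lasts 1/8 s, in which the tool goes at most 62.5 mm and 10.7 degrees, less where a joint would pass 70% of its speed; a pose out of reach is approached as far as the arm can. A call with a gripper value outside its range is refused whole. OPENING is the finger opening in mm, from 0 to 87, set as the call begins (- or left out, the last holds). The fingers move at their own pace and stop on an object; FORCE is the grip in N (left out, the last holds). Time passes only in rows, so rows that repeat a pose let the fingers close. It gives the time, the measured TCP pose, the force, the opening and the grip force at its end, in the units of the state.
- ctrl.get_state(): the state, without advancing time (a new reading comes with each control period).
- ctrl.get_image(name): name is "scene" or "side" or "wrist"; returns (picture, depth): 400x640x3 uint8, red, green, blue; 400x640 float32, m along the optical axis (not along the pixel's ray), 0 where there is no reading.
- ctrl.camera_model(name): a dict with "intrinsics" (3x3 intrinsics, pixels), "dist_coeffs" ([k1, k2, p1, p2, k3] as OpenCV has them; the pictures are not rectified), "origin" and "orientation" of the camera in the world. Camera axes: x right, y down, z forward; pixel columns grow to the right and rows downward; lengths in m; the calibration is good to about 2 mm. A picture is of the moment at which its call begins: read the wrist's pose just before it. camera_model takes no time and is no camera call; for the wrist camera it gives the pose at the moment of the call.
- ctrl.close_job(): hands the job in; it is judged then, once.
Trained networks look in the newest picture that a camera, given by its name, has taken for a name from the list of things; names that differ only in an ending like _2 or _b are one class to them, and where a whole thing is asked for, a point or a joint stands for the part that bears it (a point fixed in the world has none). Each returns a list of dicts, best first, with "confidence" (0 to 1); they miss things now and then, are a little off and sometimes report something else, mostly with a low value. They report only what shows in the picture. A call takes as long as a camera call.
- ctrl.recognise(camera, query): "xyz" ([x, y, z] in m, in world coordinates, good to about 4 mm: the middle of the surface that is visible of it).
- ctrl.mark_of(camera, query): "xyz" ([x, y, z] in m, in world coordinates, good to about 4 mm: a listed point, or the origin of a listed thing).
The state is a dict: "time": time; "joint_positions": joint angles; "qd": joint speeds; "joint_torque": joint torques, N m; "position": TCP position; "tool_rot": TCP orientation; "ft_force": force on the tool from outside, world axes, zero at the start; "torque": the same for the moment, N m; "grip_width": opening from 0.0 (shut) to 1.0 (fully open); "grip_force": force on a finger pad.
Only numpy, scipy, OpenCV 4.12 (cv2) and the standard library are available. Lean on these libraries where they do the work, as an engineer would, in place of code of your own. Each camera call takes 0.05 s, during which the arm holds its last target. There are 200 camera calls.

## Working session

There is one attempt and no reset: what is moved stays moved. The work goes in short steps, Python scripts to look and compute and a shell command to move; the robot and the scene stay as the last step left them, time stands still between calls to the robot, and variables do not carry over. Pictures are saved under pics/ and viewed, at most 14 in all, crops included, and the job is handed in when it is done.

```bash
ls; mkdir -p pics
cat > h.py <<'E'
import numpy as np, cv2
from bench import ctrl
from scipy.spatial.transform import Rotation as R
def snap(cam,name=None):
    st=ctrl.get_state(); m=ctrl.camera_model(cam); im,d=ctrl.get_image(cam)
    if name: cv2.imwrite('pics/'+name,im[:,:,::-1])
    return im,d,m
def camR(m):
    o=np.array(m['orientation'],float)
    return o if o.shape==(3,3) else R.from_rotvec(o).as_matrix()
def cloud(d,m):
    h,w=d.shape; u,v=np.meshgrid(np.arange(w),np.arange(h))
    p=cv2.undistortPoints(np.stack([u,v],-1).reshape(-1,1,2).astype(np.float32),np.array(m['intrinsics']),np.array(m['dist_coeffs'])).reshape(h,w,2)
    c=np.dstack([p[...,0]*d,p[...,1]*d,d])
    return c@camR(m).T+np.array(m['origin'])
def px(P,m):
    Rm=camR(m);t=-Rm.T@np.array(m['origin'])
    return cv2.projectPoints(np.array(P,float).reshape(-1,1,3),cv2.Rodrigues(Rm.T)[0],t,np.array(m['intrinsics']),np.array(m['dist_coeffs']))[0].reshape(-1,2)
def tool(): 
    s=ctrl.get_state(); return np.array(s['position']),R.from_rotvec(s['tool_rot']).as_matrix(),s
def rel(x,y,z,yaw=None):
    """shift in mm / turn units to world target; yaw = desired tool y axis world direction angle (mod pi)"""
    p,M,s=tool(); d=M.T@(np.array([x,y,z])-p)*1000
    t=None
    if yaw is not None:
        cur=np.arctan2(M[1,1],M[0,1]); dd=(yaw-cur+np.pi/2)%np.pi-np.pi/2
        t=-np.degrees(dd)/5   # tool z down
    print('tx,ty,tz',d.round(1),'turn',t,'q7',s['joint_positions'][6].__round__(2))
E
python3 - <<'E'
from h import *
print({k:(np.round(v,3) if not isinstance(v,float) else v) for k,v in ctrl.get_state().items()})
for c in ('scene','side'):
    im,d,m=snap(c,c+'0.png'); print(c,np.round(m['origin'],3),np.round(m['orientation'],3).tolist())
    for q in ['slat_a','short_a','long_a','corner','jaw_face','jaw_grip','scraper','guard','guard_mouth','clamp','glass_1','wine_bottle','glue_bottle']:
        print(q,[(np.round(r['xyz'],3).tolist(),round(r['confidence'],2)) for r in ctrl.mark_of(c,q)][:8])
E
```

```text
pics
{'time': 0.0, 'joint_positions': array([ 1.309,  0.322, -0.07 ,  1.452,  0.023,  1.371, -0.057]), 'qd': array([ 0.001, -0.001,  0.001,  0.001,  0.001, -0.002, -0.001]), 'joint_torque': array([-0.0000e+00, -4.9129e+01, -4.0400e-01, -3.1253e+01, -6.4000e-02,
        4.4000e-02,  0.0000e+00]), 'position': array([ 0.177, -0.625,  0.24 ]), 'tool_rot': array([-3.11e+00, -4.32e-01,  1.00e-03]), 'ft_force': array([ 0.684, -0.36 , -0.25 ]), 'torque': array([-0.002, -0.03 , -0.005]), 'grip_force': 0.0, 'grip_width': 1.0011876971168485}
scene [1.388 0.365 1.471] [-1.513, -2.272, 0.714]
slat_a [([0.432, -0.176, 0.003], 0.84), ([0.587, -0.387, 0.01], 0.78), ([0.426, -0.394, 0.013], 0.73), ([0.578, -0.037, 0.002], 0.51)]
short_a [([0.431, -0.278, 0.013], 0.71)]
long_a [([0.582, -0.186, 0.01], 0.9)]
corner [([0.627, 0.346, 0.021], 0.94)]
jaw_face [([0.558, 0.22, 0.017], 0.61)]
jaw_grip [([0.563, 0.204, 0.061], 0.52), ([0.43, -0.176, 0.008], 0.21), ([0.588, -0.386, 0.01], 0.2)]
scraper [([0.544, 0.294, 0.02], 0.91)]
guard [([0.578, -0.036, 0.003], 0.98)]
guard_mouth []
clamp [([0.551, 0.221, 0.002], 0.57)]
glass_1 [([0.47, -0.585, 0.0], 0.98), ([0.556, -0.588, 0.001], 0.63), ([0.56, 0.496, 0.004], 0.28)]
wine_bottle [([0.442, 0.592, -0.0], 0.7)]
glue_bottle [([0.564, 0.492, 0.004], 0.78)]
side [-0.019 -1.248  0.84 ] [-2.051, 0.429, -0.256]
slat_a [([0.424, -0.394, 0.006], 0.88), ([0.435, -0.18, 0.007], 0.8), ([0.584, -0.382, 0.011], 0.5)]
short_a [([0.596, -0.043, 0.012], 0.57)]
long_a [([0.582, -0.183, 0.008], 0.78)]
corner [([0.624, 0.34, 0.016], 0.67)]
jaw_face [([0.559, 0.224, 0.016], 0.72)]
jaw_grip [([0.562, 0.204, 0.062], 0.54)]
scraper []
guard [([0.585, -0.039, -0.005], 0.78)]
guard_mouth [([0.594, -0.039, 0.012], 0.98)]
clamp [([0.552, 0.216, 0.0], 0.89)]
glass_1 []
wine_bottle [([0.593, -0.041, 0.013], 0.68)]
glue_bottle []
```

View pics/scene0.png

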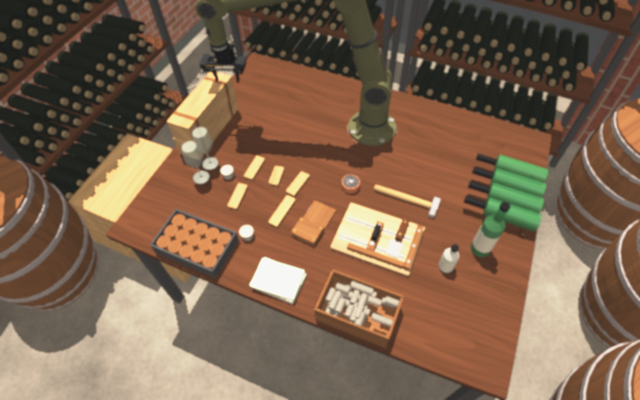

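View pics/side0.png

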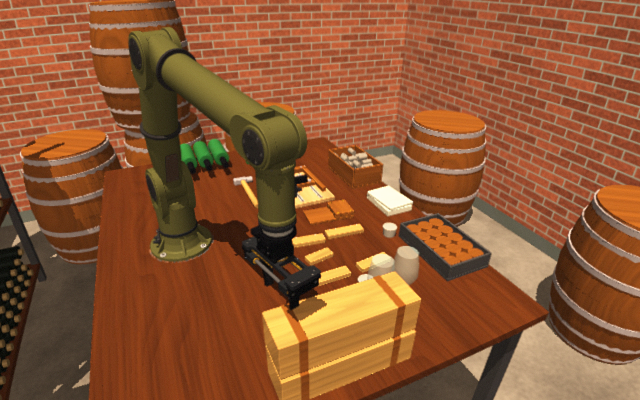

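The scene picture shows the board at about (378,238) with the scraper between jaw and fence. The guard is at (314,222) and the short slat at (275,175). The long slat is at (282,210), and three full slats are at (255,167), (237,196) and (298,183). The glasses are at the left (205,160) and the bottles at the right. The side view agrees with this.

Run:
```python
from h import *
p,M,s=tool(); print(M.round(3))
m=ctrl.camera_model('wrist'); print('cam in tool',(M.T@(np.array(m['origin'])-p)).round(3),(M.T@camR(m)).round(3).tolist(),np.round(m['intrinsics'],0).tolist())
rel(0.44,-0.28,0.42,-np.pi/2)
```

```text
[[ 0.962  0.272 -0.   ]
 [ 0.272 -0.962 -0.   ]
 [-0.     0.    -1.   ]]
cam in tool [ 0.074 -0.    -0.142] [[0.0, -0.963, -0.268], [1.0, 0.0, -0.0], [0.0, -0.268, 0.963]] [[344.0, 0.0, 318.0], [0.0, 344.0, 196.0], [0.0, 0.0, 1.0]]
tx,ty,tz [ 347.1 -260.8 -178.4] turn 3.160555946183429 q7 -0.06
```

```bash
python3 -m crank '[{"tz":-60},{"tx":50,"tz":-100},{"tx":90,"ty":-30,"tz":-130},{"tx":140,"ty":-60,"tz":-150},{"tx":190,"ty":-80,"tz":-178}]'
python3 -m crank '[{"tx":40,"ty":-45},{"tx":80,"ty":-90},{"tx":120,"ty":-135},{"tx":157,"ty":-180,"turn":2},{"tx":157,"ty":-180,"turn":3.16}]'
python3 - <<'E'
from h import *
rel(0.44,-0.28,0.42,-np.pi/2)
E
python3 -m crank '[{"tx":0},{"tx":0}]'
python3 - <<'E'
from h import *
im,d,m=snap('wrist','w1.png')
P=cloud(d,m); np.save('P1.npy',P); np.save('I1.npy',im)
for q in ['slat_a','short_a','long_a','guard_mouth']:
    print(q,[(np.round(r['xyz'],3).tolist(),round(r['confidence'],2)) for r in ctrl.mark_of('wrist',q)])
E
```

```text
tx,ty,tz [ 347.1 -260.8 -178.4] turn 3.160555946183429 q7 -0.06
slat_a []
short_a []
long_a []
guard_mouth []$[0]: bad value
$[0]: bad value
$[0]: bad value
```

View pics/w1.png

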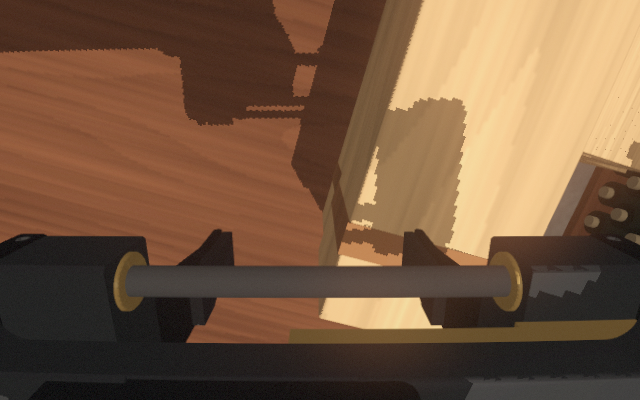

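The moves were refused because every row needs all four keys. The picture therefore only shows the wine crate beside the start pose, at about (430,150).

```bash
python3 -m crank '[{"tx":0,"ty":0,"tz":-60,"turn":0},{"tx":50,"ty":0,"tz":-100,"turn":0},{"tx":90,"ty":-30,"tz":-130,"turn":0},{"tx":140,"ty":-60,"tz":-150,"turn":0},{"tx":190,"ty":-80,"tz":-178,"turn":0}]' &&
python3 -m crank '[{"tx":40,"ty":-45,"tz":0,"turn":0},{"tx":80,"ty":-90,"tz":0,"turn":0},{"tx":120,"ty":-135,"tz":0,"turn":0},{"tx":157,"ty":-180,"tz":0,"turn":1.5},{"tx":157,"ty":-180,"tz":0,"turn":3.2}]'
python3 -m crank '[{"tx":0,"ty":0,"tz":0,"turn":0},{"tx":0,"ty":0,"tz":0,"turn":0}]'
python3 - <<'E'
from h import *
rel(0.44,-0.28,0.42,-np.pi/2)
im,d,m=snap('wrist','w2.png')
P=cloud(d,m); np.save('P1.npy',P); np.save('I1.npy',im)
for q in ['slat_a','short_a','long_a','guard_mouth']:
    print(q,[(np.round(r['xyz'],3).tolist(),round(r['confidence'],2)) for r in ctrl.mark_of('wrist',q)])
E
```

```text
time: 2.28
position: [0.339, -0.4949, 0.4205]
tool_rot: [3.112, 0.432, -0.0]
ft_force: [0.1, -0.0, -0.2]
grip_width: 1.002
grip_force: 0.0
time: 2.9
position: [0.4429, -0.2747, 0.4206]
tool_rot: [-3.141, -0.004, -0.003]
ft_force: [-0.5, -0.7, 0.2]
grip_width: 1.003
grip_force: 0.0
time: 3.15
position: [0.4396, -0.2817, 0.4194]
tool_rot: [3.141, -0.005, -0.0]
ft_force: [0.4, 0.6, -0.3]
grip_width: 1.003
grip_force: 0.0
tx,ty,tz [ 0.4 -1.7 -0.6] turn -0.03343409775650231 q7 -1.06
slat_a [([0.424, -0.393, 0.007], 0.76), ([0.432, -0.178, 0.008], 0.7), ([0.588, -0.38, 0.008], 0.57)]
short_a [([0.431, -0.284, 0.008], 0.96), ([0.588, -0.38, 0.009], 0.22)]
long_a [([0.58, -0.181, 0.006], 0.97)]
guard_mouth []
```

View pics/w2.png

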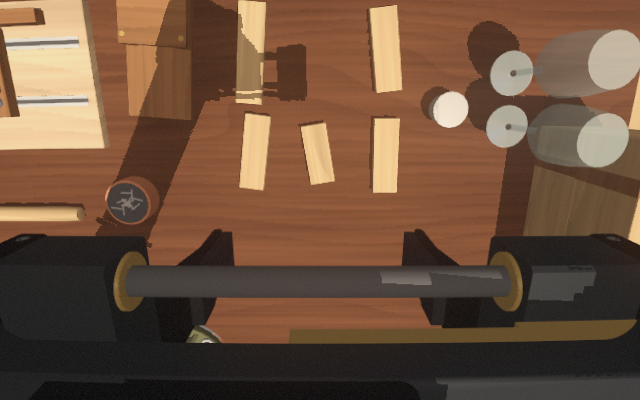

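The wrist view shows five slats: full ones at (385,48), (255,150) and (385,155), the short one at (318,153) and the long one at (250,52). The guard is at (157,60), the board at the left edge, and a tin at (130,200). Next I go above the board and the guard.

```bash
cat > slats.py <<'E'
from h import *
def slats(P,im,zlo=0.011,zhi=0.022,reg=(0.34,0.72,-0.5,-0.1)):
    mask=(P[...,2]>zlo)&(P[...,2]<zhi)&(P[...,0]>reg[0])&(P[...,0]<reg[1])&(P[...,1]>reg[2])&(P[...,1]<reg[3])
    n,l,st,_=cv2.connectedComponentsWithStats(mask.astype(np.uint8))
    for i in range(1,n):
        if st[i,4]<300: continue
        q=P[l==i]; r=cv2.minAreaRect((q[:,:2]*1000).astype(np.float32))
        (cx,cy),(a,b),an=r
        if a<b: an+=90;a,b=b,a
        print('c',round(cx,1),round(cy,1),'z',round(q[:,2].mean()*1000,1),'LxW',round(a,1),round(b,1),'yaw',round((an+90)%180-90,1))
if __name__=='__main__':
    slats(np.load('P1.npy'),np.load('I1.npy'))
    rel(0.50,0.13,0.42,-np.pi/2)
E
python3 slats.py
python3 -m crank '[{"tx":10,"ty":-60,"tz":0,"turn":0},{"tx":20,"ty":-120,"tz":0,"turn":0},{"tx":35,"ty":-180,"tz":0,"turn":0},{"tx":50,"ty":-240,"tz":0,"turn":0},{"tx":60,"ty":-300,"tz":0,"turn":0}]' 
python3 -m crank '[{"tx":0,"ty":-55,"tz":0,"turn":0},{"tx":0,"ty":-110,"tz":0,"turn":0},{"tx":0,"ty":-110,"tz":0,"turn":0},{"tx":0,"ty":-110,"tz":0,"turn":0}]'
python3 - <<'E'
from h import *
im,d,m=snap('wrist','w3.png')
P=cloud(d,m); np.save('P2.npy',P); np.save('I2.npy',im)
for q in ['corner','jaw_face','jaw_grip','scraper','clamp','guard','guard_mouth']:
    print(q,[(np.round(r['xyz'],3).tolist(),round(r['confidence'],2)) for r in ctrl.mark_of('wrist',q)])
E
```

```text
c 581.6 -180.6 z 14.5 LxW 145.4 41.0 yaw -4.6
c 586.6 -383.4 z 14.4 LxW 120.0 40.5 yaw 6.9
c 432.8 -178.9 z 14.6 LxW 120.5 40.6 yaw -7.9
c 426.8 -389.6 z 14.5 LxW 119.8 40.7 yaw 0.5
c 429.6 -280.6 z 14.6 LxW 95.4 40.1 yaw 9.4
tx,ty,tz [  58.6 -411.6   -0.5] turn -0.04498762160275647 q7 -1.07
time: 4.03
position: [0.5014, 0.0207, 0.4196]
tool_rot: [3.141, -0.006, 0.001]
ft_force: [1.2, -0.6, -0.4]
grip_width: 0.999
grip_force: 0.0
time: 4.53
position: [0.5017, 0.1283, 0.4194]
tool_rot: [3.141, -0.006, -0.0]
ft_force: [-0.3, -0.2, -0.1]
grip_width: 1.001
grip_force: 0.0
corner [([0.628, 0.339, 0.019], 0.95), ([0.594, -0.038, 0.008], 0.21)]
jaw_face [([0.561, 0.221, 0.022], 0.97)]
jaw_grip [([0.562, 0.209, 0.06], 0.56)]
scraper [([0.629, 0.337, 0.02], 0.72), ([0.545, 0.29, 0.02], 0.59)]
clamp [([0.55, 0.22, -0.002], 0.69)]
guard [([0.582, -0.041, -0.002], 0.91), ([0.551, 0.22, 0.001], 0.53), ([0.579, -0.179, 0.005], 0.49)]
guard_mouth [([0.589, -0.04, 0.01], 0.82), ([0.579, -0.179, 0.006], 0.43)]
```

View pics/w3.png

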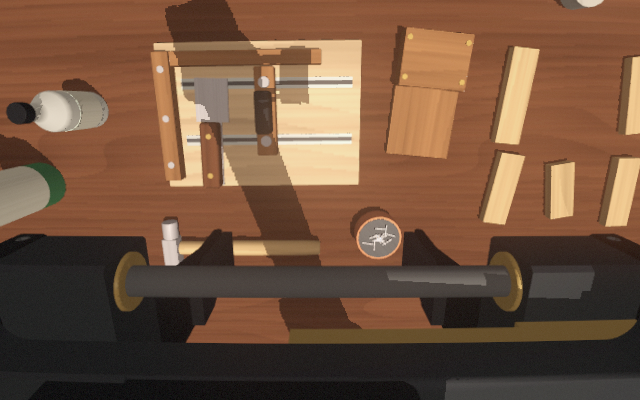

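The wrist view shows the end stop along the top (240,55) and the fence at (168,115). The scraper is at (210,130) with its blade at (212,95), between the fence and the jaw at (265,110). The guard cap is at (437,58), and the glue and wine bottles are at the left. I fit them from depth.

```bash
cat > fit.py <<'E'
from h import *
def rects(P,zlo,zhi,reg,minpx=60,name=''):
    mask=(P[...,2]>zlo)&(P[...,2]<zhi)&(P[...,0]>reg[0])&(P[...,0]<reg[1])&(P[...,1]>reg[2])&(P[...,1]<reg[3])
    n,l,st,_=cv2.connectedComponentsWithStats(mask.astype(np.uint8),connectivity=4)
    for i in range(1,n):
        if st[i,4]<minpx: continue
        q=P[l==i]; r=cv2.minAreaRect((q[:,:2]*1000).astype(np.float32))
        (cx,cy),(a,b),an=r
        if a<b: an+=90;a,b=b,a
        print(name,'c',round(cx,1),round(cy,1),'z',round(np.median(q[:,2])*1000,1),'LxW',round(a,1),round(b,1),'yaw',round((an+90)%180-90,1),'n',st[i,4])
if __name__=='__main__':
    P=np.load('P2.npy')
    B=(0.42,0.7,0.04,0.40)
    rects(P,0.010,0.10,B,name='board')
    rects(P,0.031,0.037,B,name='stop/jaw')
    rects(P,0.037,0.041,B,name='fence')
    rects(P,0.040,0.049,B,name='grip/fence')
    rects(P,0.060,0.08,B,name='jawgrip')
    G=(0.42,0.72,-0.12,0.035)
    rects(P,0.004,0.05,G,name='rest'); rects(P,0.025,0.05,G,name='cap'); rects(P,0.004,0.014,G,name='restboard')
E
python3 fit.py
```

```text
board c 551.9 217.9 z 17.4 LxW 309.9 221.4 yaw -89.8 n 29182
stop/jaw c 636.5 234.6 z 36.0 LxW 219.5 20.9 yaw -90.0 n 1548
stop/jaw c 596.2 207.0 z 36.0 LxW 56.2 29.4 yaw -1.5 n 284
stop/jaw c 540.0 343.3 z 34.0 LxW 61.0 1.6 yaw 1.2 n 68
stop/jaw c 550.9 194.5 z 35.8 LxW 33.7 4.5 yaw -0.6 n 63
stop/jaw c 512.2 206.9 z 36.1 LxW 35.4 29.8 yaw -0.9 n 237
fence c 551.0 355.1 z 40.1 LxW 189.6 26.8 yaw 0.5 n 1447
grip/fence c 638.9 359.3 z 41.1 LxW 15.5 10.9 yaw 89.0 n 60
grip/fence c 550.5 355.4 z 40.9 LxW 187.1 24.8 yaw 0.1 n 1367
grip/fence c 602.1 207.7 z 42.3 LxW 15.5 14.7 yaw 37.1 n 106
grip/fence c 495.0 292.7 z 44.5 LxW 98.5 28.4 yaw -1.8 n 1167
grip/fence c 516.9 206.9 z 42.8 LxW 15.1 13.8 yaw -0.4 n 91
jawgrip c 559.1 207.2 z 70.2 LxW 59.1 22.2 yaw 0.5 n 710
rest c 580.7 -39.2 z 10.3 LxW 185.5 102.1 yaw -5.2 n 8424
cap c 633.1 -44.0 z 30.4 LxW 101.9 80.6 yaw 84.6 n 3954
restboard c 646.0 5.2 z 9.1 LxW 63.5 1.9 yaw -4.1 n 68
restboard c 547.3 -35.8 z 8.4 LxW 119.0 100.0 yaw -5.6 n 4296
```

```bash
python3 -m crank '[{"tx":13,"ty":-50,"tz":30,"turn":0},{"tx":13,"ty":-100,"tz":70,"turn":0.4},{"tx":13,"ty":-140,"tz":110,"turn":0.4},{"tx":13,"ty":-164,"tz":165,"turn":0.4},{"tx":13,"ty":-164,"tz":225,"turn":0.4}]' 46 40
python3 -m crank '[{"tx":0,"ty":0,"tz":60,"turn":0},{"tx":0,"ty":0,"tz":90,"turn":0},{"tx":0,"ty":0,"tz":90,"turn":0}]'
python3 - <<'E'
from h import *
rel(0.515,0.292,0.039,np.radians(-91.8))
E
```

```text
time: 5.55
position: [0.5144, 0.2959, 0.1934]
tool_rot: [-3.139, 0.054, -0.001]
ft_force: [1.3, -1.4, -1.1]
grip_width: 0.559
grip_force: 0.0
time: 5.92
position: [0.5135, 0.2916, 0.102]
tool_rot: [3.139, -0.061, -0.008]
ft_force: [0.2, 0.4, 0.3]
grip_width: 0.528
grip_force: 0.0
tx,ty,tz [ 1.8 -0.6 63. ] turn -0.08214035848164011 q7 -2.42
```

```bash
python3 -m crank '[{"tx":1.5,"ty":0,"tz":30,"turn":0},{"tx":1.5,"ty":0,"tz":55,"turn":0},{"tx":1.5,"ty":0,"tz":63,"turn":0},{"tx":1.5,"ty":0,"tz":63,"turn":0}]'
python3 -m crank '[{"tx":0,"ty":0,"tz":0,"turn":0},{"tx":0,"ty":0,"tz":0,"turn":0},{"tx":0,"ty":0,"tz":0,"turn":0},{"tx":0,"ty":0,"tz":0,"turn":0}]' 10 40
python3 - <<'E'
from h import *
p,M,s=tool(); print(p.round(4), 'yaw y',np.degrees(np.arctan2(M[1,1],M[0,1])).round(2),s['grip_width']*87)
E
```

```text
time: 6.42
position: [0.5173, 0.2933, 0.0427]
tool_rot: [-3.14, 0.061, -0.002]
ft_force: [-0.0, 0.3, 0.5]
grip_width: 0.531
grip_force: 0.0
time: 6.92
position: [0.517, 0.2929, 0.0423]
tool_rot: [3.141, -0.06, 0.002]
ft_force: [-0.6, -1.8, 5.8]
grip_width: 0.317
grip_force: 40.0
[0.517  0.2929 0.0423] yaw y -92.21 27.61515119253861
```

```bash
python3 - <<'E'
from h import *
from fit import rects
P=np.load('P2.npy')
rects(P,0.012,0.2,(0.36,0.5,-0.12,0.05),name='tin')
q=P[225:255,360:395].reshape(-1,3); print(q[:,2].max(), np.median(q,axis=0))
p,M,s=tool(); print(p)
rel(0.4706,-0.029,0.20,np.radians(-95.3))
E
python3 -m crank '[{"tx":0,"ty":0,"tz":-40,"turn":0},{"tx":0,"ty":0,"tz":-80,"turn":0},{"tx":0,"ty":0,"tz":-120,"turn":0},{"tx":0,"ty":0,"tz":-150,"turn":0},{"tx":0,"ty":0,"tz":-150,"turn":0}]'
```

```text
tin c 377.4 20.3 z 32.5 LxW 59.2 34.3 yaw 89.7 n 680
0.5610170199090984 [0.35370307 0.03136198 0.03287811]
[0.51700514 0.29289704 0.04230599]
tx,ty,tz [ -33.8  323.5 -157.7] turn 0.6186983957521992 q7 -2.47
time: 7.55
position: [0.5174, 0.2939, 0.1934]
tool_rot: [-3.139, 0.06, -0.006]
ft_force: [0.1, -0.3, -2.6]
grip_width: 0.319
grip_force: 40.0
```

```bash
python3 -m crank '[{"tx":-5,"ty":55,"tz":0,"turn":0},{"tx":-12,"ty":115,"tz":0,"turn":0},{"tx":-20,"ty":175,"tz":0,"turn":0},{"tx":-28,"ty":235,"tz":0,"turn":0},{"tx":-34,"ty":290,"tz":0,"turn":0.6}]'
python3 -m crank '[{"tx":0,"ty":32,"tz":60,"turn":0},{"tx":0,"ty":32,"tz":80,"turn":0},{"tx":0,"ty":32,"tz":80,"turn":0},{"tx":0,"ty":32,"tz":80,"turn":0}]'
python3 - <<'E'
from h import *
from fit import rects
p,M,s=tool(); print(p.round(4),'y',np.degrees(np.arctan2(M[1,1],M[0,1])).round(2))
im,d,m=snap('wrist','w4.png'); P=cloud(d,m); np.save('P3.npy',P)
G=(0.42,0.75,-0.12,0.04)
rects(P,0.004,0.05,G,name='rest'); rects(P,0.025,0.05,G,name='cap'); rects(P,0.004,0.014,G,name='restboard'); rects(P,0.07,0.09,G,name='blade')
print([(np.round(r['xyz'],3).tolist(),round(r['confidence'],2)) for r in ctrl.mark_of('wrist','guard_mouth')],[(np.round(r['xyz'],3).tolist(),round(r['confidence'],2)) for r in ctrl.mark_of('wrist','scraper')])
E
```

```text
time: 8.18
position: [0.4696, 0.0019, 0.1897]
tool_rot: [3.138, -0.147, -0.004]
ft_force: [1.2, -0.3, -2.0]
grip_width: 0.317
grip_force: 40.0
time: 8.68
position: [0.4689, -0.0267, 0.1118]
tool_rot: [-3.138, 0.141, -0.001]
ft_force: [0.0, -0.1, -1.5]
grip_width: 0.32
grip_force: 40.0
[ 0.4689 -0.0267  0.1118] y -95.13
rest c 544.4 -35.9 z 8.7 LxW 111.6 100.8 yaw -5.2 n 12957
cap c 596.4 -40.6 z 30.3 LxW 100.0 7.2 yaw 84.8 n 2294
restboard c 542.7 -35.8 z 8.5 LxW 107.8 100.9 yaw -5.1 n 10231
blade c 556.9 -13.1 z 89.5 LxW 17.2 9.2 yaw -32.0 n 258
blade c 558.3 -30.2 z 89.5 LxW 7.6 3.0 yaw 17.3 n 67
blade c 557.9 -43.1 z 89.5 LxW 7.4 3.6 yaw -55.4 n 77
blade c 555.7 -52.8 z 89.5 LxW 15.1 9.5 yaw 63.1 n 289
blade c 558.2 -24.4 z 89.5 LxW 6.2 4.7 yaw 80.0 n 72
blade c 554.7 -36.0 z 89.4 LxW 7.8 5.0 yaw 67.1 n 87
blade c 550.4 -22.4 z 89.5 LxW 16.6 7.0 yaw 45.5 n 228
blade c 547.0 -45.2 z 89.5 LxW 16.3 13.0 yaw 58.9 n 320
blade c 545.3 -15.2 z 89.4 LxW 6.7 3.7 yaw -7.0 n 62
blade c 541.9 -29.8 z 89.5 LxW 9.9 5.1 yaw -5.2 n 108
blade c 541.8 -54.2 z 89.4 LxW 7.4 3.8 yaw 53.7 n 78
blade c 
[... 162 characters left out ...]
c 533.8 -19.3 z 89.6 LxW 8.6 3.8 yaw 7.8 n 64
blade c 531.6 -10.9 z 89.6 LxW 9.8 6.4 yaw 36.3 n 105
blade c 528.5 -23.5 z 89.5 LxW 7.3 3.8 yaw -0.1 n 72
blade c 525.4 -15.9 z 89.6 LxW 6.2 4.6 yaw 17.8 n 66
blade c 520.6 -43.8 z 89.6 LxW 9.7 6.6 yaw 70.8 n 120
blade c 516.9 -53.5 z 89.6 LxW 9.3 4.4 yaw -2.8 n 74
blade c 520.1 -13.6 z 89.6 LxW 10.0 4.9 yaw 38.5 n 102
blade c 516.6 -9.9 z 89.6 LxW 10.5 5.3 yaw 57.4 n 106
blade c 511.5 -48.4 z 89.5 LxW 9.0 5.2 yaw -9.6 n 82
blade c 511.5 -37.8 z 89.6 LxW 8.1 6.6 yaw 44.1 n 93
blade c 509.6 -16.7 z 89.6 LxW 8.1 4.2 yaw -72.6 n 65
blade c 498.6 -22.7 z 89.6 LxW 7.4 4.6 yaw 68.8 n 61
[([0.594, -0.042, 0.007], 0.94)] [([0.496, -0.032, 0.089], 0.71)]
```

View pics/w4.png

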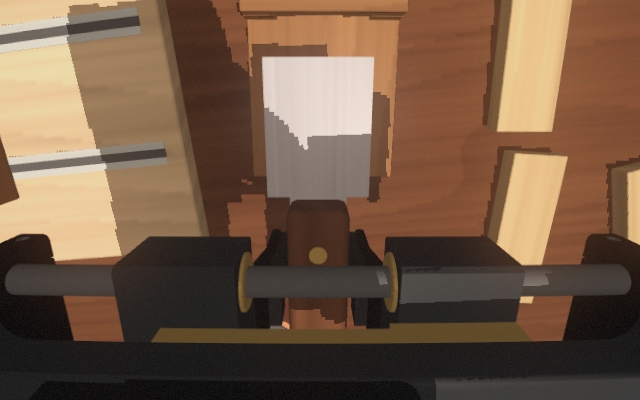

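The scraper is held straight, with its blade at (262–374, 57–195) in front of the cap mouth at (325,12). The cap's front edge is at the top of the picture. I measure blade against slot.

Run:
```python
from h import *
P=np.load('P3.npy')
k=(P[...,2]>.082)&(P[...,2]<.096)&(P[...,0]>.49)&(abs(P[...,1]+.03)<.05)
q=P[k]; print(len(q),q.max(0),np.polyfit(q[:,0],q[:,2],1),np.polyfit(q[:,1],q[:,2],1))
(c,s,a)=cv2.minAreaRect((q[:,:2]*1000).astype(np.float32)); print('blade',c,s,a)
# mouth from rest: side edges centre from restboard/cap
mouth=np.array([593.1,-40.4]); 
y=np.radians(-5.2); d=np.array([np.cos(y),np.sin(y)]); n=np.array([-d[1],d[0]])
v=np.array(c)-mouth; print('blade centre rel mouth along,lat',v@d,v@n)
k=(P[...,2]>.004)&(P[...,2]<.05)&(P[...,0]>.47)&(P[...,0]<.7)&(abs(P[...,1]+.04)<.07)
r=P[k][:,:2]*1000-mouth; al=r@d; la=r@n
for a0 in (-90,-70,-20,-5,2): 
    b=la[(al>a0)&(al<a0+8)]; print(a0,b.min(),b.max())
k=(P[...,2]>.025)&(P[...,2]<.05)&(P[...,0]>.55)&(abs(P[...,1]+.04)<.06); r=P[k][:,:2]*1000-mouth; print('cap front along',np.percentile(r@d,[0,1,2,5]))
p,M,s=tool(); print('tool lat/along',(p[:2]*1000-mouth)@d,(p[:2]*1000-mouth)@n)
```

```text
15301 [ 0.56361472 -0.00358648  0.09595757] [-0.00415965  0.09218172] [0.00120257 0.09001434]
blade (527.20556640625, -31.325002670288086) (50.447235107421875, 69.33601379394531) 84.9197769165039
blade centre rel mouth along,lat -66.4457287949315 3.065465720868837
-90 -49.72314401516885 50.28836418364071
-70 -49.91687799088112 50.015910249268885
-20 -49.80068341746098 49.76284350031988
-5 -50.00831288841577 49.98688975152987
2 -49.9129620298884 50.090921531057155
cap front along [-0.31683358 -0.09430664 -0.02594228  0.09574835]
tool lat/along -124.27588499614087 2.2336053668522675
```

```bash
python3 -m crank '[{"tx":0,"ty":3,"tz":40,"turn":0},{"tx":0,"ty":3,"tz":65,"turn":0},{"tx":0,"ty":3,"tz":75,"turn":0},{"tx":0,"ty":3,"tz":75,"turn":0},{"tx":0,"ty":3,"tz":75,"turn":0}]'
python3 - <<'E'
from h import *
p,M,s=tool(); mouth=np.array([593.1,-40.4]);y=np.radians(-5.2); d=np.array([np.cos(y),np.sin(y)]); n=np.array([-d[1],d[0]])
print(p,(p[:2]*1000-mouth)@d,(p[:2]*1000-mouth)@n)
im,dd,m=snap('wrist','w5.png');P=cloud(dd,m)
k=(P[...,2]>.011)&(P[...,2]<.02)&(P[...,0]>.515)&(P[...,0]<.585)&(abs(P[...,1]+.033)<.045)
q=P[k][:,:2]*1000-mouth; a=q@d;l=q@n; print('z',np.median(P[k][:,2]),'along',np.percentile(a,[1,99]),'lat near/far',[np.percentile(l[(a>x)&(a<x+10)],[1,99]).round(1) for x in (-80,-60,-45)])
E
```

```text
time: 9.45
position: [0.4695, -0.0304, 0.0378]
tool_rot: [3.138, -0.142, 0.004]
ft_force: [-0.0, -0.7, -2.6]
grip_width: 0.321
grip_force: 40.0
[ 0.46945404 -0.03041464  0.03775438] -124.04207989847119 -1.2620832153524872
z 0.015809199291795334 along [-78.37876005 -31.6959698 ] lat near/far [array([-24.8,  24. ]), array([-25.2,  23.9]), array([-25.3,  24. ])]
```

```bash
python3 -m crank '[{"tx":25,"ty":0,"tz":0,"turn":0},{"tx":45,"ty":0,"tz":0,"turn":0},{"tx":65,"ty":0,"tz":0,"turn":0},{"tx":80,"ty":0,"tz":1,"turn":0},{"tx":88,"ty":0,"tz":2,"turn":0}]'
python3 -m crank '[{"tx":3,"ty":0,"tz":0,"turn":0},{"tx":6,"ty":0,"tz":0,"turn":0},{"tx":8,"ty":0,"tz":0,"turn":0},{"tx":8,"ty":0,"tz":0,"turn":0}]'
python3 - <<'E'
from h import *
p,M,s=tool(); mouth=np.array([593.1,-40.4]);y=np.radians(-5.2); d=np.array([np.cos(y),np.sin(y)]); n=np.array([-d[1],d[0]])
print(p,(p[:2]*1000-mouth)@d,(p[:2]*1000-mouth)@n,s['ft_force'])
E
```

```text
time: 10.12
position: [0.5568, -0.0386, 0.0349]
tool_rot: [3.138, -0.143, 0.001]
ft_force: [0.8, -0.3, -1.2]
grip_width: 0.319
grip_force: 40.0
time: 10.62
position: [0.564, -0.0392, 0.0346]
tool_rot: [3.138, -0.142, 0.001]
ft_force: [0.9, -0.2, -1.7]
grip_width: 0.317
grip_force: 40.0
[ 0.5639637  -0.03916811  0.03460089] -29.12803353574897 -1.4138774214928516 [ 0.93281239 -0.18844568 -1.7070233 ]
```

```bash
python3 -m crank '[{"tx":1,"ty":0,"tz":1,"turn":0},{"tx":2,"ty":0,"tz":2,"turn":0},{"tx":3,"ty":0,"tz":2,"turn":0},{"tx":3,"ty":0,"tz":2,"turn":0}]'
```

```text
time: 11.12
position: [0.5656, -0.0392, 0.0343]
tool_rot: [3.137, -0.142, -0.005]
ft_force: [-10.4, 0.1, 15.3]
grip_width: 0.319
grip_force: 40.0
```

```bash
python3 -m crank '[{"tx":3,"ty":0,"tz":2,"turn":0},{"tx":1,"ty":0,"tz":1,"turn":0},{"tx":0,"ty":0,"tz":0,"turn":0},{"tx":0,"ty":0,"tz":0,"turn":0}]' 50 40
python3 -m crank '[{"tx":-3,"ty":0,"tz":-40,"turn":0},{"tx":-10,"ty":0,"tz":-90,"turn":0},{"tx":-40,"ty":0,"tz":-140,"turn":0},{"tx":-40,"ty":0,"tz":-170,"turn":0},{"tx":-40,"ty":0,"tz":-170,"turn":0}]'
python3 - <<'E'
from h import *
from fit import rects
mouth=np.array([593.1,-40.4]);y=np.radians(-5.2); d=np.array([np.cos(y),np.sin(y)]); n=np.array([-d[1],d[0]])
im,dd,m=snap('wrist','w6.png');P=cloud(dd,m)
rects(P,0.033,0.045,(0.47,0.62,-0.1,0.02),name='scr grip'); 
k=(P[...,2]>.033)&(P[...,2]<.045)&(P[...,0]>.47)&(P[...,0]<.62)&(abs(P[...,1]+.04)<.05)
q=P[k][:,:2]*1000-mouth; print(np.percentile(q@d,[0,1,99,100]),np.percentile(q@n,[1,99]),np.median(P[k][:,2]))
print([(np.round(r['xyz'],3).tolist(),round(r['confidence'],2)) for r in ctrl.mark_of('wrist','scraper')])
rel(0.5591,0.2072,0.13,np.radians(-89.8))
E
```

```text
time: 11.62
position: [0.5668, -0.0395, 0.0325]
tool_rot: [3.138, -0.143, 0.0]
ft_force: [0.1, -0.2, -0.1]
grip_width: 0.563
grip_force: 0.0
time: 12.25
position: [0.5286, -0.0359, 0.2053]
tool_rot: [3.137, -0.143, 0.009]
ft_force: [-0.2, 0.3, -1.0]
grip_width: 0.582
grip_force: 0.0
scr grip c 543.8 -36.4 z 36.3 LxW 99.1 27.8 yaw -4.8 n 3128
[-98.92770404 -97.40716775  -1.49650912   9.68602426] [-13.93514043  12.99327873] 0.036344936178777376
[([0.591, -0.042, 0.013], 0.84), ([0.578, -0.18, 0.008], 0.27)]
tx,ty,tz [  10.1 -245.1   72. ] turn -1.0819235970418037 q7 -1.72
```

View pics/w6.png

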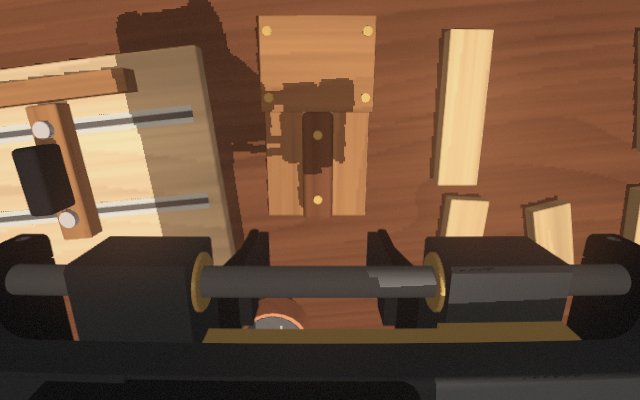

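The scraper lies in the guard with its grip's front end at the cap edge (318,112), so it is home. Now the jaw, which I draw back about 50 mm.

```bash
python3 -m crank '[{"tx":0,"ty":-60,"tz":0,"turn":0},{"tx":0,"ty":-120,"tz":0,"turn":0},{"tx":5,"ty":-180,"tz":0,"turn":0},{"tx":10,"ty":-235,"tz":20,"turn":-1},{"tx":10,"ty":-245,"tz":72,"turn":-1.1}]' 50
python3 -m crank '[{"tx":0,"ty":0,"tz":0,"turn":0},{"tx":0,"ty":0,"tz":0,"turn":0}]'
python3 - <<'E'
from h import *
rel(0.5591,0.2072,0.062,np.radians(-89.8))
E
```

```text
time: 12.98
position: [0.5593, 0.2138, 0.1303]
tool_rot: [-3.136, -0.02, -0.004]
ft_force: [0.5, -1.7, -1.7]
grip_width: 0.577
grip_force: 0.0
time: 13.22
position: [0.5594, 0.2065, 0.1305]
tool_rot: [3.141, 0.007, -0.001]
ft_force: [0.1, 0.9, 0.8]
grip_width: 0.574
grip_force: 0.0
tx,ty,tz [-0.3 -0.7 68.5] turn 0.007554404573722496 q7 -2.2
```

```bash
python3 -m crank '[{"tx":0,"ty":0,"tz":45,"turn":0},{"tx":0,"ty":0,"tz":68,"turn":0},{"tx":0,"ty":0,"tz":68,"turn":0},{"tx":0,"ty":0,"tz":68,"turn":0}]'
python3 -m crank '[{"tx":0,"ty":0,"tz":0,"turn":0},{"tx":0,"ty":0,"tz":0,"turn":0},{"tx":0,"ty":0,"tz":0,"turn":0}]' 10 40
python3 -m crank '[{"tx":0,"ty":15,"tz":0,"turn":0},{"tx":0,"ty":40,"tz":0,"turn":0},{"tx":0,"ty":65,"tz":0,"turn":0},{"tx":0,"ty":85,"tz":0,"turn":0},{"tx":0,"ty":95,"tz":0,"turn":0}]'
python3 -m crank '[{"tx":0,"ty":0,"tz":0,"turn":0}]'
```

```text
time: 13.72
position: [0.5608, 0.2072, 0.0648]
tool_rot: [-3.141, -0.006, -0.005]
ft_force: [0.1, -0.4, 0.3]
grip_width: 0.577
grip_force: 0.0
time: 14.1
position: [0.5594, 0.2074, 0.063]
tool_rot: [3.142, 0.008, 0.001]
ft_force: [-0.1, 0.1, -0.7]
grip_width: 0.319
grip_force: 0.0
time: 14.72
position: [0.5594, 0.113, 0.0631]
tool_rot: [-3.14, -0.009, -0.0]
ft_force: [-1.3, 5.2, 2.2]
grip_width: 0.252
grip_force: 40.0
time: 14.85
position: [0.5595, 0.1115, 0.063]
tool_rot: [3.141, 0.007, -0.001]
ft_force: [-2.9, -0.0, 5.7]
grip_width: 0.246
grip_force: 40.0
```

```bash
python3 -m crank '[{"tx":0,"ty":0,"tz":0,"turn":0},{"tx":0,"ty":0,"tz":0,"turn":0},{"tx":0,"ty":0,"tz":-30,"turn":0},{"tx":0,"ty":0,"tz":-70,"turn":0},{"tx":0,"ty":20,"tz":-110,"turn":0}]' 50
python3 -m crank '[{"tx":-35,"ty":45,"tz":-25,"turn":0},{"tx":-65,"ty":90,"tz":-50,"turn":0},{"tx":-95,"ty":135,"tz":-75,"turn":0},{"tx":-125,"ty":180,"tz":-100,"turn":0},{"tx":-150,"ty":225,"tz":-110,"turn":0}]' 60
python3 -m crank '[{"tx":0,"ty":50,"tz":0,"turn":0},{"tx":0,"ty":70,"tz":0,"turn":0},{"tx":0,"ty":70,"tz":0,"turn":0},{"tx":0,"ty":70,"tz":0,"turn":0}]' 60
cat >> slats.py <<'E'
def look(**k):
    im,d,m=snap('wrist'); slats(cloud(d,m),im,**k)
E
python3 - <<'E'
from slats import *
p,M,s=tool(); print(p)
look()
rel(0.4328,-0.1789,0.1,np.radians(-97.9))
E
```

```text
time: 15.48
position: [0.5594, 0.0938, 0.1734]
tool_rot: [-3.141, -0.014, 0.001]
ft_force: [-0.2, -1.1, 0.3]
grip_width: 0.569
grip_force: 0.0
time: 16.1
position: [0.4102, -0.1353, 0.2843]
tool_rot: [3.139, 0.007, 0.004]
ft_force: [0.6, -0.8, -1.2]
grip_width: 0.689
grip_force: 0.0
time: 16.6
position: [0.4119, -0.2015, 0.2823]
tool_rot: [-3.141, -0.013, 0.001]
ft_force: [0.2, 0.5, -0.8]
grip_width: 0.689
grip_force: 0.0
[ 0.41191089 -0.20148495  0.28232368]
c 551.2 -177.3 z 14.5 LxW 83.9 40.4 yaw -5.2
c 561.4 -385.5 z 14.4 LxW 70.5 41.4 yaw 6.6
c 433.0 -179.2 z 14.5 LxW 120.3 40.1 yaw -7.9
c 427.4 -389.4 z 14.3 LxW 120.2 41.5 yaw 1.3
c 430.0 -281.0 z 14.5 LxW 95.3 40.6 yaw 9.5
tx,ty,tz [ 21.1 -22.3 182.4] turn 1.6775239251208252 q7 -1.11
```

```bash
python3 -m crank '[{"tx":21,"ty":-22,"tz":50,"turn":1.7},{"tx":21,"ty":-22,"tz":110,"turn":1.7},{"tx":21,"ty":-22,"tz":170,"turn":1.7},{"tx":21,"ty":-22,"tz":225,"turn":1.7},{"tx":21,"ty":-22,"tz":240,"turn":1.7}]' 60
python3 -m crank '[{"tx":0,"ty":0,"tz":12,"turn":0},{"tx":0,"ty":0,"tz":20,"turn":0},{"tx":0,"ty":0,"tz":20,"turn":0}]'
python3 -m crank '[{"tx":0,"ty":0,"tz":0,"turn":0},{"tx":0,"ty":0,"tz":0,"turn":0},{"tx":0,"ty":0,"tz":0,"turn":0},{"tx":0,"ty":0,"tz":0,"turn":0}]' 20 40
python3 -m crank '[{"tx":0,"ty":0,"tz":-40,"turn":0},{"tx":0,"ty":0,"tz":-100,"turn":0},{"tx":0,"ty":0,"tz":-120,"turn":0},{"tx":0,"ty":0,"tz":-120,"turn":0}]'
python3 - <<'E'
from slats import *
p,M,s=tool(); print(p,'y',np.degrees(np.arctan2(M[1,1],M[0,1])).round(2))
rel(0.562,0.300,0.14,np.radians(-89.8))
E
```

```text
time: 17.27
position: [0.4301, -0.1788, 0.0399]
tool_rot: [-3.131, 0.22, 0.008]
ft_force: [-0.4, -0.3, 0.4]
grip_width: 0.69
grip_force: 0.0
time: 17.65
position: [0.4329, -0.1817, 0.0233]
tool_rot: [3.133, -0.224, 0.002]
ft_force: [0.3, -0.6, -0.6]
grip_width: 0.694
grip_force: 0.0
time: 18.15
position: [0.4325, -0.1815, 0.023]
tool_rot: [3.133, -0.225, 0.001]
ft_force: [-0.6, -0.1, 4.1]
grip_width: 0.457
grip_force: 40.0
time: 18.65
position: [0.4332, -0.182, 0.144]
tool_rot: [3.131, -0.225, 0.005]
ft_force: [-0.2, -0.4, -1.4]
grip_width: 0.452
grip_force: 40.0
[ 0.4331927  -0.18198539  0.14395197] y -98.21
tx,ty,tz [  58.6 -495.5    3.1] turn -1.6826719716347274 q7 -1.39
```

```bash
python3 -m crank '[{"tx":6,"ty":-50,"tz":0,"turn":0},{"tx":13,"ty":-110,"tz":0,"turn":0},{"tx":20,"ty":-170,"tz":0,"turn":0},{"tx":26,"ty":-220,"tz":0,"turn":0},{"tx":33,"ty":-280,"tz":0,"turn":0}]'
python3 -m crank '[{"tx":6,"ty":-55,"tz":0,"turn":0},{"tx":13,"ty":-110,"tz":0,"turn":-0.5},{"tx":20,"ty":-165,"tz":0,"turn":-1.1},{"tx":25,"ty":-205,"tz":0,"turn":-1.7},{"tx":25,"ty":-215,"tz":0,"turn":-1.7}]'
python3 -m crank '[{"tx":0,"ty":0,"tz":0,"turn":0},{"tx":0,"ty":0,"tz":0,"turn":0}]'
python3 - <<'E'
from slats import *
p,M,s=tool(); print(p,'y',np.degrees(np.arctan2(M[1,1],M[0,1])).round(2))
rel(0.561,0.300,0.043,np.radians(-89.8))
im,d,m=snap('wrist','w7.png');P=cloud(d,m)
from fit import rects
rects(P,0.031,0.060,(0.42,0.7,0.04,0.4),name='stop/fence/jaw')
E
```

```text
time: 19.27
position: [0.504, 0.0916, 0.1406]
tool_rot: [3.132, -0.227, -0.004]
ft_force: [1.2, 0.2, -1.3]
grip_width: 0.458
grip_force: 40.0
time: 19.9
position: [0.5583, 0.3036, 0.14]
tool_rot: [-3.14, -0.016, 0.007]
ft_force: [-0.7, -0.2, -1.8]
grip_width: 0.452
grip_force: 40.0
time: 20.15
position: [0.5602, 0.2982, 0.1416]
tool_rot: [3.14, 0.005, -0.002]
ft_force: [-0.7, -1.1, -0.7]
grip_width: 0.458
grip_force: 40.0
[0.56024824 0.2981706  0.1416065 ] y -89.82
tx,ty,tz [ 0.9 -2.  98.6] turn -0.0034229232551805044 q7 -2.39
stop/fence/jaw c 578.5 245.9 z 37.0 LxW 245.5 136.5 yaw -89.7 n 15286
stop/fence/jaw c 566.5 112.8 z 37.3 LxW 117.5 31.8 yaw 0.3 n 5353
```

View pics/w7.png

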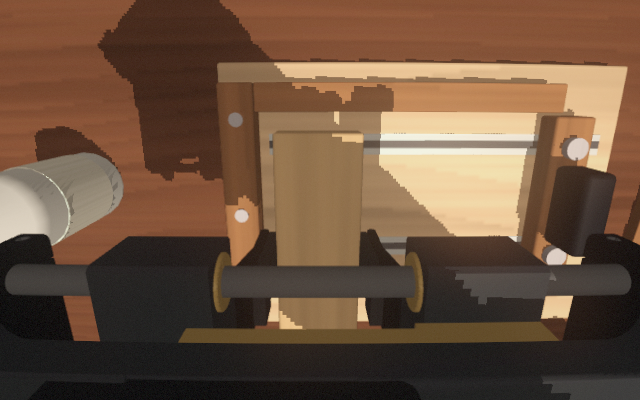

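The slat is held square above the board, front end at (318,132) just short of the end stop at (400,98). The fence is at (240,170) and the jaw stands back at (565,190). Now I lower it, slide it to the stop and release.

```bash
python3 -m crank '[{"tx":0,"ty":-2,"tz":50,"turn":0},{"tx":0,"ty":-2,"tz":90,"turn":0},{"tx":0,"ty":-2,"tz":98,"turn":0},{"tx":0,"ty":-2,"tz":98,"turn":0}]'
python3 -m crank '[{"tx":3,"ty":0,"tz":0,"turn":0},{"tx":5,"ty":0,"tz":0,"turn":0},{"tx":7,"ty":0,"tz":1,"turn":0},{"tx":8,"ty":0,"tz":1,"turn":0},{"tx":8,"ty":0,"tz":1,"turn":0}]'
```

```text
time: 20.7
position: [0.5608, 0.3017, 0.0452]
tool_rot: [3.142, 0.006, 0.001]
ft_force: [-0.7, 1.0, -1.2]
grip_width: 0.451
grip_force: 40.0
time: 21.32
position: [0.5662, 0.303, 0.0435]
tool_rot: [3.141, 0.01, -0.005]
ft_force: [-5.8, -0.4, 2.5]
grip_width: 0.456
grip_force: 40.0
```

```bash
python3 -m crank '[{"tx":0,"ty":4,"tz":1,"turn":0},{"tx":0,"ty":4,"tz":2,"turn":0},{"tx":0,"ty":4,"tz":2,"turn":0}]'
python3 -m crank '[{"tx":0,"ty":0,"tz":0,"turn":0},{"tx":0,"ty":0,"tz":0,"turn":0},{"tx":0,"ty":0,"tz":0,"turn":0}]' 50
python3 -m crank '[{"tx":0,"ty":0,"tz":-40,"turn":0},{"tx":-20,"ty":0,"tz":-100,"turn":0},{"tx":-30,"ty":0,"tz":-120,"turn":0},{"tx":-30,"ty":0,"tz":-120,"turn":0}]'
python3 - <<'E'
from slats import *
p,M,s=tool(); print(p)
look(zlo=0.026,zhi=0.0345,reg=(0.44,0.63,0.135,0.342))
rel(0.41,-0.30,0.28)
E
```

```text
time: 21.7
position: [0.5663, 0.2995, 0.0415]
tool_rot: [-3.141, -0.011, 0.004]
ft_force: [-5.2, 1.1, 0.5]
grip_width: 0.454
grip_force: 40.0
time: 22.08
position: [0.569, 0.298, 0.0417]
tool_rot: [3.142, 0.007, 0.002]
ft_force: [-0.3, -0.8, 0.6]
grip_width: 0.57
grip_force: 0.0
time: 22.58
position: [0.5387, 0.2988, 0.1633]
tool_rot: [-3.141, -0.009, -0.006]
ft_force: [-0.0, -0.3, -0.9]
grip_width: 0.578
grip_force: 0.0
[0.53866497 0.29884946 0.16329209]
c 567.2 275.1 z 32.5 LxW 131.9 120.4 yaw -89.2
tx,ty,tz [-131.4  597.1 -118.2] turn None q7 -2.39
```

```bash
python3 -m crank '[{"tx":0,"ty":55,"tz":-25,"turn":0},{"tx":0,"ty":110,"tz":-50,"turn":0},{"tx":-10,"ty":165,"tz":-75,"turn":0},{"tx":-20,"ty":220,"tz":-100,"turn":0},{"tx":-40,"ty":275,"tz":-115,"turn":0}]' 60
python3 -m crank '[{"tx":-15,"ty":58,"tz":0,"turn":0},{"tx":-30,"ty":116,"tz":0,"turn":0},{"tx":-50,"ty":174,"tz":0,"turn":0},{"tx":-70,"ty":230,"tz":0,"turn":0},{"tx":-90,"ty":285,"tz":0,"turn":0}]'
python3 -m crank '[{"tx":0,"ty":55,"tz":0,"turn":0},{"tx":0,"ty":80,"tz":0,"turn":0},{"tx":0,"ty":80,"tz":0,"turn":0},{"tx":0,"ty":80,"tz":0,"turn":0}]'
python3 - <<'E'
from slats import *
p,M,s=tool(); print(p)
look()
rel(0.427,-0.3895,0.0225,np.radians(-89.1))
E
```

```text
time: 23.25
position: [0.4995, 0.0198, 0.2759]
tool_rot: [-3.14, -0.005, 0.002]
ft_force: [0.9, -1.0, -0.1]
grip_width: 0.691
grip_force: 0.0
time: 23.88
position: [0.4093, -0.2651, 0.2747]
tool_rot: [-3.14, -0.005, 0.003]
ft_force: [0.8, 0.2, -0.6]
grip_width: 0.686
grip_force: 0.0
time: 24.38
position: [0.4122, -0.3406, 0.2758]
tool_rot: [-3.14, -0.012, 0.001]
ft_force: [0.5, 0.3, -0.3]
grip_width: 0.693
grip_force: 0.0
[ 0.41223746 -0.34058839  0.27582039]
c 550.0 -177.8 z 14.5 LxW 82.7 41.0 yaw -4.2
c 559.7 -386.6 z 14.4 LxW 65.6 40.6 yaw 6.7
c 427.0 -389.8 z 14.5 LxW 119.6 40.3 yaw 1.0
c 429.9 -280.8 z 14.5 LxW 95.5 40.4 yaw 9.7
tx,ty,tz [ 14.3  49.4 253.7] turn -0.08535298400744457 q7 -0.96
```

```bash
python3 -m crank '[{"tx":14,"ty":35,"tz":45,"turn":-0.1},{"tx":14,"ty":49,"tz":100,"turn":-0.1},{"tx":14,"ty":49,"tz":160,"turn":-0.1},{"tx":14,"ty":49,"tz":215,"turn":-0.1},{"tx":14,"ty":49,"tz":235,"turn":-0.1}]' 60
python3 -m crank '[{"tx":0,"ty":0,"tz":12,"turn":0},{"tx":0,"ty":0,"tz":19,"turn":0},{"tx":0,"ty":0,"tz":19,"turn":0}]'
python3 -m crank '[{"tx":0,"ty":0,"tz":0,"turn":0},{"tx":0,"ty":0,"tz":0,"turn":0},{"tx":0,"ty":0,"tz":0,"turn":0},{"tx":0,"ty":0,"tz":0,"turn":0}]' 20 40
python3 -m crank '[{"tx":0,"ty":0,"tz":-40,"turn":0},{"tx":0,"ty":0,"tz":-100,"turn":0},{"tx":0,"ty":0,"tz":-120,"turn":0},{"tx":0,"ty":0,"tz":-120,"turn":0}]'
python3 - <<'E'
from slats import *
p,M,s=tool(); print(p,'y',np.degrees(np.arctan2(M[1,1],M[0,1])).round(2))
rel(0.560,0.236,0.14,np.radians(-89.8))
E
```

```text
time: 25.05
position: [0.4247, -0.3885, 0.0388]
tool_rot: [-3.138, -0.026, 0.006]
ft_force: [0.2, -0.6, 1.1]
grip_width: 0.692
grip_force: 0.0
time: 25.42
position: [0.4266, -0.392, 0.0237]
tool_rot: [3.14, 0.022, 0.002]
ft_force: [-0.5, -0.3, -0.9]
grip_width: 0.689
grip_force: 0.0
time: 25.92
position: [0.4261, -0.3917, 0.0231]
tool_rot: [3.141, 0.022, 0.001]
ft_force: [-0.0, 0.2, 3.9]
grip_width: 0.45
grip_force: 40.0
time: 26.42
position: [0.4264, -0.392, 0.1437]
tool_rot: [3.139, 0.022, 0.002]
ft_force: [-0.2, 0.6, -1.4]
grip_width: 0.454
grip_force: 40.0
[ 0.42637731 -0.39202128  0.14366168] y -89.21
tx,ty,tz [ 142.3 -626.1    2.5] turn 0.11781435747489666 q7 -0.98
```

```bash
python3 -m crank '[{"tx":15,"ty":-50,"tz":0,"turn":0},{"tx":30,"ty":-105,"tz":0,"turn":0},{"tx":45,"ty":-160,"tz":0,"turn":0},{"tx":60,"ty":-215,"tz":0,"turn":0},{"tx":75,"ty":-270,"tz":0,"turn":0}]'
python3 -m crank '[{"tx":12,"ty":-55,"tz":0,"turn":0},{"tx":24,"ty":-110,"tz":0,"turn":0},{"tx":36,"ty":-170,"tz":0,"turn":0},{"tx":48,"ty":-230,"tz":0,"turn":0},{"tx":58,"ty":-285,"tz":0,"turn":0}]'
python3 -m crank '[{"tx":9,"ty":-50,"tz":0,"turn":0},{"tx":9,"ty":-70,"tz":0,"turn":0},{"tx":9,"ty":-70,"tz":0,"turn":0},{"tx":9,"ty":-70,"tz":0,"turn":0}]'
python3 - <<'E'
from slats import *
p,M,s=tool(); print(p,'y',np.degrees(np.arctan2(M[1,1],M[0,1])).round(2))
rel(0.560,0.236,0.045,np.radians(-89.8))
im,d,m=snap('wrist','w8.png');P=cloud(d,m);np.save('P8.npy',P)
E
```

```text
time: 27.05
position: [0.4956, -0.1185, 0.1401]
tool_rot: [-3.14, -0.021, 0.006]
ft_force: [0.7, 1.1, -1.0]
grip_width: 0.454
grip_force: 40.0
time: 27.68
position: [0.5498, 0.1669, 0.1399]
tool_rot: [3.141, 0.023, -0.006]
ft_force: [1.1, -1.5, 0.1]
grip_width: 0.456
grip_force: 40.0
time: 28.18
position: [0.5586, 0.2335, 0.1408]
tool_rot: [3.14, 0.02, -0.004]
ft_force: [-0.5, 0.2, -0.9]
grip_width: 0.456
grip_force: 40.0
[0.55864972 0.23352044 0.14079017] y -89.27
tx,ty,tz [ 1.6 -2.7 95.8] turn 0.10621675804329642 q7 -2.25
```

View pics/w8.png

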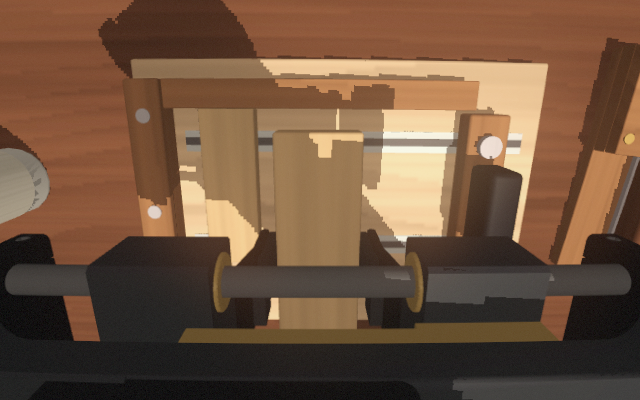

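Slat 1 lies flush at the stop at (228,170), parallel to the fence. Slat 2 is held above its place and the jaw is at (480,150). I check the gaps, then lower it.

```bash
python3 - <<'E'
from h import *
P=np.load('P8.npy')
k=(P[...,2]>.029)&(P[...,2]<.0345)&(P[...,0]>.55)&(P[...,0]<.62)&(P[...,1]>.15)&(P[...,1]<.338)
q=P[k]
for x in (.57,.59,.605): 
    y=q[(q[:,0]>x)&(q[:,0]<x+.012)][:,1]; print(np.histogram(y,bins=np.arange(.15,.345,.005))[0])
E
python3 -m crank '[{"tx":0,"ty":-2,"tz":50,"turn":0.1},{"tx":0,"ty":-2,"tz":85,"turn":0.1},{"tx":0,"ty":-2,"tz":96,"turn":0.1},{"tx":0,"ty":-2,"tz":96,"turn":0.1}]'
python3 -m crank '[{"tx":3,"ty":0,"tz":0,"turn":0},{"tx":5,"ty":0,"tz":0,"turn":0},{"tx":7,"ty":0,"tz":1,"turn":0},{"tx":9,"ty":0,"tz":2,"turn":0},{"tx":9,"ty":0,"tz":2,"turn":0}]'
```

```text
[  0   0   0   0   0   0   0   0   0   0   0   0   0   0   0   0   0   0
   0   0   0   0   0   0   0   0 111 109 102 110 104 107 104  92   0   0
   0   0]
[  0   0   0   0   0   0   0   0   0   0   0   0   0   0   0   0   0   0
   0   0   0   0   0   0   0   0 117 116 113 112 111 112 110  96   3   0
   0   0]
[  0   0   0   0   0   0   0   0   0   0   0   0   0   0   0   0   0   0
   0   0   0   0   0   0   0   0 121 117 118 114 116 118 116 111   2   0
   0   0]
time: 28.72
position: [0.5593, 0.2365, 0.0465]
tool_rot: [3.141, 0.006, -0.001]
ft_force: [0.4, -0.0, -0.2]
grip_width: 0.452
grip_force: 40.0
time: 29.35
position: [0.5663, 0.238, 0.0441]
tool_rot: [3.141, 0.009, -0.005]
ft_force: [-5.6, -0.9, 1.6]
grip_width: 0.455
grip_force: 40.0
```

Slat 1 spans y 280–320 mm, as planned. I set slat 2 down, release and go for slat 3.

```bash
python3 -m crank '[{"tx":0,"ty":2,"tz":1,"turn":0},{"tx":0,"ty":2,"tz":2,"turn":0},{"tx":0,"ty":2,"tz":2,"turn":0}]'
python3 -m crank '[{"tx":0,"ty":0,"tz":0,"turn":0},{"tx":0,"ty":0,"tz":0,"turn":0},{"tx":0,"ty":0,"tz":0,"turn":0}]' 50
python3 -m crank '[{"tx":0,"ty":0,"tz":-40,"turn":0},{"tx":-10,"ty":0,"tz":-95,"turn":0},{"tx":-10,"ty":30,"tz":-140,"turn":0},{"tx":-10,"ty":75,"tz":-175,"turn":0},{"tx":-10,"ty":130,"tz":-200,"turn":0}]'
python3 -m crank '[{"tx":0,"ty":60,"tz":0,"turn":0},{"tx":0,"ty":120,"tz":0,"turn":0},{"tx":0,"ty":180,"tz":0,"turn":0},{"tx":-10,"ty":240,"tz":0,"turn":0},{"tx":-20,"ty":300,"tz":0,"turn":0}]' 60
python3 -m crank '[{"tx":-15,"ty":60,"tz":0,"turn":0},{"tx":-20,"ty":120,"tz":0,"turn":0},{"tx":-20,"ty":140,"tz":0,"turn":0},{"tx":-20,"ty":140,"tz":0,"turn":0}]'
python3 - <<'E'
from slats import *
p,M,s=tool(); print(p)
look()
rel(0.5866,-0.3834,0.0225,np.radians(-83.1))
E
```

```text
time: 29.72
position: [0.5663, 0.2366, 0.0422]
tool_rot: [-3.141, -0.01, 0.005]
ft_force: [-5.1, 0.4, 0.3]
grip_width: 0.455
grip_force: 40.0
time: 30.1
position: [0.5688, 0.2352, 0.0427]
tool_rot: [3.142, 0.007, 0.002]
ft_force: [0.6, -0.4, -0.3]
grip_width: 0.565
grip_force: 0.0
time: 30.72
position: [0.5593, 0.1054, 0.2448]
tool_rot: [-3.141, -0.012, -0.005]
ft_force: [0.7, -0.9, 0.4]
grip_width: 0.572
grip_force: 0.0
time: 31.35
position: [0.5401, -0.1968, 0.2429]
tool_rot: [3.141, 0.008, 0.002]
ft_force: [1.5, 0.1, -0.0]
grip_width: 0.687
grip_force: 0.0
time: 31.85
position: [0.5207, -0.336, 0.2421]
tool_rot: [-3.141, -0.004, 0.0]
ft_force: [0.6, 1.1, -0.1]
grip_width: 0.688
grip_force: 0.0
[ 0.52069267 -0.33604012  0.24213275]
c 581.4 -180.3 z 14.5 LxW 145.7 41.5 yaw -5.0
c 566.4 -426.5 z 14.4 LxW 121.0 40.9 yaw 6.7
c 440.3 -279.4 z 14.3 LxW 76.5 40.4 yaw 9.5
tx,ty,tz [ 64.7  50.5 219.9] turn -1.3128136339319236 q7 -1.18
```

The third slat has been knocked to (566,-426). I check the clearance to the glasses before reaching in.

Run:
```python
from h import *
for c in ('scene','wrist'):
    im,d,m=snap(c); P=cloud(d,m)
    k=(P[...,2]>.05)&(P[...,2]<.23)&(P[...,0]>.40)&(P[...,0]<.65)&(P[...,1]>-.64)&(P[...,1]<-.5)
    q=P[k]; print(c,len(q), q.min(0) if len(q) else '', q.max(0) if len(q) else '')
    for b in (.05,.08,.11,.14,.17,.2):
        z=q[(q[:,2]>b)&(q[:,2]<b+.03)]
        if len(z): print(b,len(z),'ymax',z[:,1].max(), z[z[:,1].argmax(),0])
    print([(np.round(r['xyz'],3).tolist(),round(r['confidence'],2)) for r in ctrl.mark_of(c,'glass_1')])
rel(0.5664,-0.4265,0.0225,np.radians(-83.2))
```

```text
scene 846 [ 0.40000425 -0.63999773  0.05064305] [ 0.59240549 -0.54558395  0.21459885]
0.05 18 ymax -0.5817444379356888 0.5615771878430798
0.08 13 ymax -0.5592406704097965 0.5524135913871423
0.11 99 ymax -0.5455839501317474 0.5559075636768402
0.14 207 ymax -0.5464128867810001 0.5564010769124569
0.17 303 ymax -0.5483260537325868 0.5546310513921844
0.2 206 ymax -0.5493153300012463 0.5635102129847102
[([0.556, -0.586, 0.0], 0.86), ([0.472, -0.586, -0.0], 0.59)]
wrist 5700 [ 0.46561141 -0.59554168  0.0501337 ] [ 0.5915932  -0.54557379  0.16395054]
0.05 288 ymax -0.5791752728742734 0.5537506825882084
0.08 372 ymax -0.5531723371509909 0.5550140382810632
0.11 2824 ymax -0.5455737924657968 0.5558944733292399
0.14 2216 ymax -0.5462213280576622 0.5564754701081154
[([0.471, -0.583, -0.0], 0.73), ([0.554, -0.582, -0.0], 0.7)]
tx,ty,tz [ 43.4  94.6 220.5] turn -1.257149037859946 q7 -1.18
```

```bash
python3 -m crank '[{"tx":25,"ty":50,"tz":20,"turn":-0.7},{"tx":43,"ty":93,"tz":40,"turn":-1.3},{"tx":43,"ty":93,"tz":90,"turn":-1.3},{"tx":43,"ty":93,"tz":150,"turn":-1.3},{"tx":43,"ty":93,"tz":200,"turn":-1.3}]' 60
python3 -m crank '[{"tx":0,"ty":0,"tz":12,"turn":0},{"tx":0,"ty":0,"tz":20,"turn":0},{"tx":0,"ty":0,"tz":20,"turn":0}]'
python3 -m crank '[{"tx":0,"ty":0,"tz":0,"turn":0},{"tx":0,"ty":0,"tz":0,"turn":0},{"tx":0,"ty":0,"tz":0,"turn":0},{"tx":0,"ty":0,"tz":0,"turn":0}]' 20 40
python3 -m crank '[{"tx":0,"ty":0,"tz":-40,"turn":0},{"tx":0,"ty":0,"tz":-100,"turn":0},{"tx":0,"ty":0,"tz":-120,"turn":0},{"tx":0,"ty":0,"tz":-120,"turn":0}]'
python3 - <<'E'
from slats import *
p,M,s=tool(); print(p,'y',np.degrees(np.arctan2(M[1,1],M[0,1])).round(2))
rel(0.559,0.173,0.14,np.radians(-89.8))
E
```

```text
time: 32.72
position: [0.5648, -0.4257, 0.0406]
tool_rot: [-3.135, -0.19, 0.001]
ft_force: [-0.3, -0.5, -0.2]
grip_width: 0.687
grip_force: 0.0
time: 33.1
position: [0.5659, -0.4278, 0.0246]
tool_rot: [3.134, 0.187, 0.004]
ft_force: [0.9, 0.7, 0.7]
grip_width: 0.685
grip_force: 0.0
time: 33.6
position: [0.5649, -0.4278, 0.0234]
tool_rot: [3.135, 0.186, 0.001]
ft_force: [-1.6, -0.2, 3.5]
grip_width: 0.453
grip_force: 40.0
time: 34.1
position: [0.5653, -0.4279, 0.1441]
tool_rot: [3.134, 0.186, 0.003]
ft_force: [0.3, 0.1, -1.1]
grip_width: 0.453
grip_force: 40.0
[ 0.56530937 -0.42789727  0.14408425] y -83.2
tx,ty,tz [  64.9 -597.4    2.9] turn 1.319639428485611 q7 -1.05
```

```bash
python3 -m crank '[{"tx":6,"ty":-50,"tz":0,"turn":0},{"tx":12,"ty":-108,"tz":0,"turn":0},{"tx":18,"ty":-166,"tz":0,"turn":0},{"tx":25,"ty":-225,"tz":0,"turn":0},{"tx":31,"ty":-283,"tz":0,"turn":0}]'
python3 -m crank '[{"tx":6,"ty":-58,"tz":0,"turn":0},{"tx":12,"ty":-116,"tz":0,"turn":0.4},{"tx":20,"ty":-174,"tz":0,"turn":0.8},{"tx":27,"ty":-232,"tz":0,"turn":1.3},{"tx":34,"ty":-285,"tz":0,"turn":1.3}]'
python3 -m crank '[{"tx":0,"ty":-29,"tz":0,"turn":0},{"tx":0,"ty":-29,"tz":0,"turn":0},{"tx":0,"ty":-29,"tz":0,"turn":0}]'
python3 - <<'E'
from slats import *
p,M,s=tool(); print(p,'y',np.degrees(np.arctan2(M[1,1],M[0,1])).round(2))
rel(0.559,0.173,0.045,np.radians(-89.8))
im,d,m=snap('wrist','w9.png');P=cloud(d,m);np.save('P9.npy',P)
k=(P[...,2]>.029)&(P[...,2]<.0355)&(P[...,0]>.55)&(P[...,0]<.622)&(P[...,1]>.12)&(P[...,1]<.338)
q=P[k]
for x in (.56,.60): 
    y=q[(q[:,0]>x)&(q[:,0]<x+.012)][:,1]; print(np.histogram(y,bins=np.arange(.12,.345,.005))[0])
E
```

```text
time: 34.72
position: [0.5599, -0.1408, 0.1398]
tool_rot: [-3.134, -0.186, 0.006]
ft_force: [0.5, -0.0, -0.5]
grip_width: 0.453
grip_force: 40.0
time: 35.35
position: [0.56, 0.1456, 0.14]
tool_rot: [3.141, 0.008, -0.006]
ft_force: [0.4, -0.0, -0.8]
grip_width: 0.457
grip_force: 40.0
time: 35.72
position: [0.5609, 0.1716, 0.1406]
tool_rot: [3.14, 0.007, -0.005]
ft_force: [-0.0, 0.2, -1.2]
grip_width: 0.454
grip_force: 40.0
[0.56093024 0.17162596 0.14060775] y -89.75
tx,ty,tz [-1.6 -1.5 95.6] turn 0.010705532898543375 q7 -2.13
[  2  38   0   0   0   0   0   0   0   0   0   0   0   0   0   0   0   0
   0  70 101 101 101 102 102  95 100  27   0   0   0  16 111  99  98  97
 102 100  96  88   0   0   0   0]
[  8  37   0   0   0   0   0   0   0   0   0   0   0   0   0   0   0   0
   0  68 116 113 118 110 114 112 115  41   0   0   0   0 134 109 108 112
 115 111 110 100   4   0   0   0]
```

View pics/w9.png

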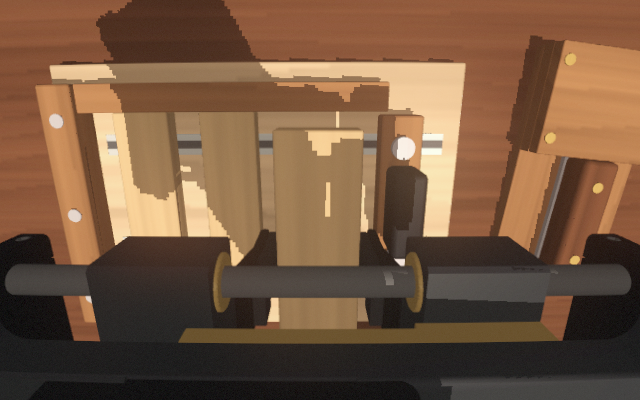

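Slats 1 and 2 lie parallel at the stop, at (150,180) and (230,180). Slat 3 is held at (318,200) between slat 2 and the jaw (400,190), with clearance on both sides.

```bash
python3 -m crank '[{"tx":-2,"ty":-1,"tz":50,"turn":0},{"tx":-2,"ty":-1,"tz":85,"turn":0},{"tx":-2,"ty":-1,"tz":96,"turn":0},{"tx":-2,"ty":-1,"tz":96,"turn":0}]'
python3 -m crank '[{"tx":3,"ty":0,"tz":0,"turn":0},{"tx":5,"ty":0,"tz":0,"turn":0},{"tx":7,"ty":0,"tz":1,"turn":0},{"tx":9,"ty":0,"tz":2,"turn":0},{"tx":9,"ty":0,"tz":2,"turn":0}]'
```

```text
time: 36.28
position: [0.5598, 0.1732, 0.0463]
tool_rot: [3.141, 0.006, -0.001]
ft_force: [0.0, 0.1, 0.5]
grip_width: 0.457
grip_force: 40.0
time: 36.9
position: [0.5657, 0.1746, 0.0441]
tool_rot: [3.14, 0.01, -0.01]
ft_force: [-7.6, -0.3, 2.8]
grip_width: 0.454
grip_force: 40.0
```

```bash
python3 -m crank '[{"tx":0,"ty":1,"tz":1,"turn":0},{"tx":0,"ty":1,"tz":2,"turn":0},{"tx":0,"ty":1,"tz":2,"turn":0}]'
python3 -m crank '[{"tx":0,"ty":0,"tz":0,"turn":0},{"tx":0,"ty":0,"tz":0,"turn":0},{"tx":0,"ty":0,"tz":0,"turn":0}]' 50
python3 -m crank '[{"tx":0,"ty":0,"tz":-40,"turn":0},{"tx":-30,"ty":0,"tz":-90,"turn":0},{"tx":-60,"ty":0,"tz":-130,"turn":0},{"tx":-60,"ty":0,"tz":-150,"turn":0},{"tx":-60,"ty":0,"tz":-150,"turn":0}]'
python3 - <<'E'
from slats import *
from fit import rects
p,M,s=tool(); print(p)
im,d,m=snap('wrist','w10.png');P=cloud(d,m);np.save('P10.npy',P)
rects(P,.030,.0343,(.45,.624,.14,.338),minpx=1000,name='slat')
rects(P,.06,.08,(.45,.624,.05,.3),name='jawgrip')
rel(0.559,0.1125,0.063,np.radians(-89.8))
E
```

```text
time: 37.28
position: [0.5656, 0.1743, 0.0421]
tool_rot: [3.141, 0.01, -0.009]
ft_force: [-7.3, 1.5, 2.2]
grip_width: 0.453
grip_force: 40.0
time: 37.65
position: [0.5695, 0.173, 0.0429]
tool_rot: [3.142, 0.007, 0.002]
ft_force: [-1.1, 0.4, -0.2]
grip_width: 0.567
grip_force: 0.0
time: 38.28
position: [0.5104, 0.1727, 0.194]
tool_rot: [3.141, 0.007, 0.007]
ft_force: [-0.3, -1.6, -1.6]
grip_width: 0.575
grip_force: 0.0
[0.51043467 0.17269543 0.19404758]
slat c 565.0 299.6 z 32.5 LxW 118.1 41.3 yaw 0.4 n 6217
slat c 565.1 237.3 z 32.5 LxW 117.5 40.8 yaw 0.1 n 6252
slat c 565.2 175.1 z 32.5 LxW 117.6 40.1 yaw 0.5 n 6303
jawgrip c 559.9 112.1 z 70.1 LxW 60.2 22.7 yaw 0.2 n 2314
tx,ty,tz [ 48.9  59.9 129.5] turn 0.005121640846039004 q7 -2.08
```

```bash
python3 -m crank '[{"tx":25,"ty":40,"tz":20,"turn":0},{"tx":49,"ty":60,"tz":60,"turn":0},{"tx":49,"ty":60,"tz":110,"turn":0},{"tx":49,"ty":60,"tz":129,"turn":0},{"tx":49,"ty":60,"tz":129,"turn":0}]' 50
python3 -m crank '[{"tx":0,"ty":0,"tz":0,"turn":0},{"tx":0,"ty":0,"tz":0,"turn":0},{"tx":0,"ty":0,"tz":0,"turn":0},{"tx":0,"ty":0,"tz":0,"turn":0},{"tx":0,"ty":0,"tz":0,"turn":0}]' 10 40
python3 -m crank '[{"tx":0,"ty":-10,"tz":0,"turn":0},{"tx":0,"ty":-22,"tz":0,"turn":0},{"tx":0,"ty":-34,"tz":0,"turn":0},{"tx":0,"ty":-46,"tz":0,"turn":0},{"tx":0,"ty":-55,"tz":0,"turn":0}]'
python3 -m crank '[{"tx":0,"ty":-8,"tz":0,"turn":0},{"tx":0,"ty":-16,"tz":0,"turn":0},{"tx":0,"ty":-24,"tz":0,"turn":0},{"tx":0,"ty":-32,"tz":0,"turn":0},{"tx":0,"ty":-35,"tz":0,"turn":0}]'
python3 -m crank '[{"tx":0,"ty":0,"tz":0,"turn":0}]'
```

```text
time: 38.95
position: [0.5566, 0.1136, 0.0616]
tool_rot: [-3.141, -0.01, 0.007]
ft_force: [0.3, -0.5, 0.3]
grip_width: 0.574
grip_force: 0.0
time: 39.58
position: [0.5587, 0.1124, 0.0645]
tool_rot: [3.14, 0.007, 0.002]
ft_force: [-1.0, -1.9, 6.8]
grip_width: 0.25
grip_force: 40.0
time: 40.2
position: [0.5584, 0.1667, 0.0645]
tool_rot: [3.138, 0.007, 0.001]
ft_force: [-1.1, -5.5, 9.1]
grip_width: 0.249
grip_force: 40.0
time: 40.83
position: [0.5582, 0.2017, 0.0645]
tool_rot: [3.138, 0.007, 0.001]
ft_force: [-1.8, -6.4, 8.3]
grip_width: 0.251
grip_force: 40.0
time: 40.95
position: [0.5582, 0.202, 0.0645]
tool_rot: [3.139, 0.007, 0.001]
ft_force: [-1.7, -4.1, 7.5]
grip_width: 0.249
grip_force: 40.0
```

```bash
python3 -m crank '[{"tx":0,"ty":-1,"tz":0,"turn":0},{"tx":0,"ty":-2,"tz":0,"turn":0},{"tx":0,"ty":-3,"tz":0,"turn":0},{"tx":0,"ty":-4,"tz":0,"turn":0},{"tx":0,"ty":-5,"tz":0,"turn":0}]'
python3 -m crank '[{"tx":0,"ty":-1,"tz":0,"turn":0},{"tx":0,"ty":-2,"tz":0,"turn":0},{"tx":0,"ty":-2,"tz":0,"turn":0}]'
```

```text
time: 41.58
position: [0.5582, 0.206, 0.0645]
tool_rot: [3.138, 0.006, 0.001]
ft_force: [-2.2, -5.6, 8.7]
grip_width: 0.248
grip_force: 40.0
time: 41.95
position: [0.5582, 0.2075, 0.0645]
tool_rot: [3.137, 0.006, 0.001]
ft_force: [-1.6, -6.6, 9.2]
grip_width: 0.249
grip_force: 40.0
```

```bash
python3 -m crank '[{"tx":0,"ty":-1,"tz":0,"turn":0},{"tx":0,"ty":-2,"tz":0,"turn":0},{"tx":0,"ty":-3,"tz":0,"turn":0},{"tx":0,"ty":-3,"tz":0,"turn":0}]'
```

```text
time: 42.45
position: [0.5582, 0.2076, 0.0645]
tool_rot: [3.133, 0.003, -0.001]
ft_force: [-4.3, -12.5, 13.2]
grip_width: 0.246
grip_force: 40.1
```

```bash
python3 -m crank '[{"tx":0,"ty":-1,"tz":0,"turn":0},{"tx":0,"ty":-2,"tz":0,"turn":0},{"tx":0,"ty":-3,"tz":0,"turn":0},{"tx":0,"ty":-3,"tz":0,"turn":0}]'
python3 -m crank '[{"tx":0,"ty":0,"tz":0,"turn":0},{"tx":0,"ty":3,"tz":0,"turn":0},{"tx":0,"ty":4,"tz":0,"turn":0},{"tx":0,"ty":4,"tz":0,"turn":0}]' 48
python3 -m crank '[{"tx":0,"ty":0,"tz":-30,"turn":0},{"tx":-20,"ty":0,"tz":-80,"turn":0},{"tx":-50,"ty":0,"tz":-130,"turn":0},{"tx":-60,"ty":0,"tz":-160,"turn":0},{"tx":-60,"ty":0,"tz":-160,"turn":0}]'
python3 - <<'E'
from slats import *
from fit import rects
p,M,s=tool(); print(p)
im,d,m=snap('wrist','w11.png');P=cloud(d,m);np.save('P11.npy',P)
rects(P,.030,.0343,(.45,.624,.21,.340),minpx=1000,name='slats')
rects(P,.06,.08,(.45,.624,.05,.3),name='jawgrip')
# end positions per slat
for i,y in enumerate((.323,.283,.243)):
    k=(abs(P[...,1]-y)<.012)&(P[...,2]>.028)&(P[...,2]<.0345)&(P[...,0]<.64)
    print(i,P[k][:,0].min(),P[k][:,0].max())
k=(abs(P[...,0]-.59)<.006)&(P[...,1]>.18)&(P[...,1]<.38); q=P[k]; y=q[:,1]
for b in np.arange(.19,.37,.004):
    z=q[(y>b)&(y<b+.004)][:,2]; print(round(b,3),(z.min()*1000).round(1) if len(z) else None,end='; ')
E
```

```text
time: 42.95
position: [0.5582, 0.2077, 0.0644]
tool_rot: [3.128, 0.0, -0.003]
ft_force: [-5.0, -16.9, 16.5]
grip_width: 0.25
grip_force: 40.2
time: 43.45
position: [0.5572, 0.2129, 0.0634]
tool_rot: [-3.141, -0.009, 0.001]
ft_force: [-0.1, 0.4, -0.1]
grip_width: 0.537
grip_force: 0.0
time: 44.08
position: [0.498, 0.2135, 0.2261]
tool_rot: [-3.141, -0.011, -0.008]
ft_force: [-0.0, 0.1, -0.3]
grip_width: 0.554
grip_force: 0.0
[0.49803811 0.21348743 0.22614281]
slats c 565.0 281.4 z 32.5 LxW 117.9 117.2 yaw 0.0 n 15368
jawgrip c 559.6 207.9 z 70.2 LxW 59.4 21.4 yaw 0.2 n 1803
0 0.5061593339144025 0.6270279344020402
1 0.5062912527933294 0.6356007802232244
2 0.5066371940451643 0.6381824659774381
0.19 15.2; 0.194 34.2; 0.198 35.3; 0.202 35.1; 0.206 35.5; 0.21 35.3; 0.214 36.0; 0.218 34.3; 0.222 31.1; 0.226 31.2; 0.23 31.2; 0.234 31.0; 0.238 29.8; 0.242 31.1; 0.246 30.8; 0.25 30.9; 0.254 30.0; 0.258 30.6; 0.262 30.4; 0.266 30.9; 0.27 30.9; 0.274 31.1; 0.278 30.9; 0.282 30.3; 0.286 31.2; 0.29 31.0; 0.294 30.8; 0.298 30.4; 0.302 29.6; 0.306 30.6; 0.31 30.5; 0.314 29.9; 0.318 30.6; 0.322 30.7; 0.326 30.8; 0.33 31.0; 0.334 30.9; 0.338 31.0; 0.342 31.1; 0.346 39.2; 0.35 38.8; 0.354 39.0; 0.358 39.3; 0.362 39.1; 0.366 38.5;
```

View pics/w11.png

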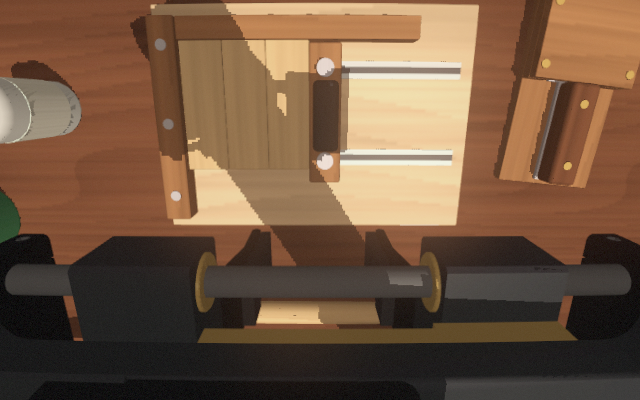

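The three slats lie packed and square between fence (168,120) and jaw (325,110), ends flush at the stop (300,25). The near ends agree within 0.5 mm. The scraper sits in its guard (570,130). I hand it in.

```bash
python3 -c "
from bench import ctrl
print(ctrl.close_job())"
```

```text
the job is handed in; nothing more can be done
None
```

The scraper is home in its guard, the three 120 mm slats lie packed and flush in the clamp with the jaw tight against them, the glasses and bottles were left alone, and the job is handed in (no verdict was returned).

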